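Clear the old corks under extraction and put the scraper blade away

ROBOT

A 7-joint arm with a two-finger parallel gripper is mounted at the origin on the work surface. World frame = base frame: x ahead of the robot, y to its left, z up, the work surface at z = 0. Lengths are in m, angles in rad, forces in N, time in s.
With the tool pointing down it reaches from about 0.425 to 0.825 m from the base axis. Payload 3.6 kg.
Tool frame: the origin (TCP) lies between the finger pads; the fingertips stand 22 mm ahead of it and the grasp point (between the pads) lies 3 mm ahead of it; z points along the fingers, y is the line along which they close (so a half turn about z gives the same grasp; the last joint's range is limited). The gripper opens to 93 mm and grips with 3 to 60 N. Pads are 15 mm wide; open, the fingers measure 128 mm over their backs; the gripper's body (75 mm by 188 mm) begins 65 mm behind the grasp point.
Start: joints at [1.109, 0.615, -0.013, 1.423, 0.008, 1.103, -0.04], TCP at [0.274, -0.589, 0.241] pointing down, gripper open.
Joint ranges: [-3.12, 3.12], [-0.3, 2.06], [-1.34, 1.32], [0.26, 2.42], [-1.36, 4.5], [0.01, 1.98], [-2.84, 2.84]. Speed limits (rad/s): [2.79, 2.79, 3.14, 3.14, 3.14, 3.14, 3.14].

INTERFACE

Orientations are given as a rotation vector (axis times angle).
In Python, from station import observe, grab_frame, camera_model, sign_off gives the robot as it stands.
- The arm moves only by the shell command python3 -m inch 'ROWS'. ROWS is JSON, a list of rows, each an object with "offset": the shift along the world's x, y, z in units of 0.02 m (1.0 is 0.02 m), a list of three; "delta_rot": the turn, a rotation vector about the world's x, y, z in units of 0.15 rad (1.0 is 0.15 rad), a list of three; "fingers": the gripper's target within -1 to 1 (fully open at 1, half-way at 0, shut at -1). In form: [{"offset": [tx, ty, tz], "delta_rot": [ax, ay, az], "fingers": fingers}, ...]. A call has 1 to 12 rows; each row shifts and turns the commanded pose from where the row before left it; what a row does not reach is not made up. A row lasts 1/10 s, in which the tool goes at most 50 mm and 8.59 degrees, less where a joint would pass 70% of its speed; a pose out of reach is approached as far as the arm can. A call with a number of a shift or a turn outside -1 to 1 is refused whole. A call with a gripper value outside its range is refused whole. The fingers move at their own pace and stop on an object; the grip force is fixed at half the most. Time passes only in rows, so rows that do not move let the fingers close. It gives the time, the measured TCP pose, the force, the opening and the grip force at its end, in the units of the state.
- observe(): the state, without advancing time (a new reading comes with each control period).
- grab_frame(name): name is "scene" or "side" or "wrist"; returns the picture (384x512x3 uint8, red, green, blue); there is no depth.
- camera_model(name): a dict with "fx", "fy", "cx", "cy" (pixels), "k1" (the pictures are not rectified: a ray, as slopes to the right and down, at radius r is drawn at 1 + k1 r^2 times it, then the intrinsics apply), "rvec" (rotation vector, rad) and "tvec" (3), from world to camera coordinates, as OpenCV has them. Camera axes: x right, y down, z forward; pixel columns grow to the right and rows downward; lengths in m; the calibration is good to about 2 mm. A picture is of the moment at which its call begins: read the wrist's pose just before it. camera_model takes no time and is no camera call; for the wrist camera it gives the pose at the moment of the call.
- sign_off(): hands the job in; it is judged then, once.
The state is a dict: "t": time; "joints": joint angles; "dq": joint speeds; "joint_efforts": joint torques, N m; "position": TCP position; "tool_rot": TCP orientation; "force": force on the tool from outside, world axes, zero at the start; "ft_torque": the same for the moment, N m; "width": opening from 0.0 (shut) to 1.0 (fully open); "finger_force": force on a finger pad.
Only numpy, scipy, OpenCV 4.12 (cv2) and the standard library are available. Lean on these libraries where they do the work, as an engineer would, in place of code of your own. Each camera call takes 0.05 s, during which the arm holds its last target. There are 200 camera calls.

TASK

Switch the dust extractor on by pulling its knob out until it clicks into its detent. While it stays on, put every old cork bung and cork fragment lying on the bench into the waste bin, and lay the scraper blade flat in its wooden holder, between the cheeks with its notch over the pin; only then push the knob fully home again. Leave the glass bottles and jars standing where they are.

Things in the scene. Friction and masses are not known exactly. Their poses are not given: they have to be found in the camera images.
- knob (a joint): travel (m) of the extractor's push-pull knob: 0 = pushed fully home (off), 0.025 = pulled out to its detent (on). It slides straight out of the front face, along the extractor's own -x. A spring detent holds it at either end and snaps it over past mid-travel (0.0125): about 5 N starts it either way. At the start it is home.
- knob_grip (a point): centre of the knob's head: a black round head 32 mm across and 22 mm long on a 12 mm steel stem, axis level, 88 mm above the table, moving with the knob. With the knob home there are 14 mm between the head's back and the front face, and this point is 25 mm in front of the face. Axes as the extractor's: the knob pulls out along this frame's -x. It can be pinched across its sides from above.
- extractor: grey bench dust extractor, fixed: a box 180 deep (its x) x 220 wide (its y) x 125 mm high, with a hose on top towards its back (look only). Origin: centre of its underside; its front face, with the knob in the middle 37 mm below the top, looks along its own -x, roughly to the robot.
- bin: dark steel open waste bin, fixed: 180 (its x) x 160 (its y) x 70 mm high, walls and floor about 4 mm. Origin: centre of its underside. It and the blade holder swap sides from start to start.
- holder: wooden blade holder, fixed. Origin: centre of its underside, x along its length. Base 170 x 80 x 10 mm; on it along x a rib 150 long, 26 wide, whose top, the bed for the blade, is 30 mm above the table. Near its -x end, from x = -65 to -35 mm, two cheeks stand either side of the bed, inner faces at y = +-24 mm, tops 40 mm above the table. The brass pin stands on the bed near the +x end.
- holder_pin (a point): foot of the holder's brass pin, on the bed: 58 mm along the holder's +x from its middle, 30 mm above the table. The pin is 8 mm thick and 16 mm tall. Axes as the holder's.
- blade: steel scraper blade, loose, 140 (its x) x 42 (its y) x 6 mm, 0.22 kg. Origin: centre of its underside. The end towards its +x has an open notch, 13 mm wide and 20 mm deep, in the middle of the edge (its root is at x = 50 mm). It starts flat on the table.
- blade_notch (a point): point in the blade's notch, underside, 58 mm along the blade's +x from its middle (8 mm out from the notch's root): it belongs at the foot of the holder's pin, with the blade's +x along the holder's +x. Axes as the blade's.
- cork1: old cork bung, light brown, eight-sided, 56 mm across, 46 mm tall, slightly tapered. Origin: centre of its broad face, on which it stands at the start.
- cork4: old cork bung, eight-sided, 60 mm across, 40 mm tall, slightly tapered. Origin: centre of its broad face, on which it stands at the start.
- cork2: broken piece of cork, 64 (x) x 44 (y) x 30 mm with a step 12 mm higher on top (34 x 36 mm). Origin: centre of its underside.
- cork3: broken piece of cork, 68 (x) x 40 (y) x 26 mm with a step 10 mm higher on top (40 x 34 mm). Origin: centre of its underside.
- cork5: broken piece of cork, 60 (x) x 48 (y) x 34 mm with a step 8 mm higher on top (30 x 40 mm). Origin: centre of its underside.
- bottle1: bystander: stoppered clear glass bottle, 68 mm across, about 190 mm tall; origin under its middle
- bottle2: bystander: stoppered amber glass bottle, 72 mm across, about 205 mm tall; origin under its middle
- bottle4: bystander: large stoppered clear glass bottle, 90 mm across, about 227 mm tall; origin under its middle
- jar1: bystander: small squat glass jar with a white ceramic lid, 48 mm across, 55 mm tall; origin under its middle
- jar2: bystander: small squat amber jar with a white ceramic lid, 50 mm across, 60 mm tall; origin under its middle
There are look-alikes about, which are no part of the job. Of the things that look like the blade, take the one that is nearest to the robot's base at the start.

How it is judged:
By the outcome, as a careful person would: the job done as asked, in the order asked, and still so for the second after the job is handed in, with the robot touching nothing.
Of cork1, cork2, cork3, cork4, cork5 only 3 to 5 are there at a start; the rules pass over those that are not, and their reading is None.
At some moment in a run one of cork1, cork2, cork3, cork4, cork5, blade may be knocked a few centimetres aside while the robot is not near it.
Once in a run the grip may slacken for a moment while it holds something.
It also fails if it takes over 210 s, if anything falls off the work surface, if the arm or the gripper's body presses on something with over 40 N, if the wrist force passes 120 N, or if a joint passes its speed limit or range.

## Working session

There is one attempt and no reset: what is moved stays moved. The work goes in short steps, Python scripts to look and compute and a shell command to move; the robot and the scene stay as the last step left them, time stands still between calls to the robot, and variables do not carry over. Pictures are saved under pics/ and viewed, at most 14 in all, crops included, and the job is handed in when it is done.

```bash
mkdir -p pics; ls; python3 - <<'E'
from station import *
import cv2,json
print(observe())
for n in("scene","side"):
    print(n,camera_model(n)); cv2.imwrite(f"pics/{n}0.png",cv2.resize(grab_frame(n)[:,:,::-1],(800,600),interpolation=cv2.INTER_CUBIC)); 
E
```

```text
pics
{'t': 0.0, 'joints': array([ 1.10952959,  0.61595419, -0.01259234,  1.4248881 ,  0.00811802,
        1.10339992, -0.04040087]), 'dq': array([ 0.00163961, -0.00051589, -0.00069264,  0.00105006,  0.00019833,
        0.0006633 ,  0.00075515]), 'joint_efforts': array([-2.68886706e-04, -4.58935153e+01,  2.09264816e-01, -1.65744710e+01,
       -6.10406441e-02,  2.05111143e-02,  2.31467429e-04]), 'position': array([ 0.27346223, -0.5888658 ,  0.23946206]), 'tool_rot': array([-3.06517428e+00, -6.77102832e-01,  9.83532593e-04]), 'force': array([ 0.64187796, -0.98402871, -0.81273222]), 'ft_torque': array([ 0.00642144,  0.00325261, -0.02587786]), 'finger_force': 0.0, 'width': 0.9980338578297152}
scene {'fx': 364.0937766032442, 'fy': 364.0937766032442, 'cx': 254.54273486204698, 'cy': 187.76049962062388, 'k1': -0.10115153913503885, 'rvec': array([ 1.95350651,  1.6137707 , -0.59391655]), 'tvec': array([-0.13808587, -0.38767062,  1.59053297])}
side {'fx': 355.4546881159431, 'fy': 355.4546881159431, 'cx': 254.44160448791868, 'cy': 194.14142110693246, 'k1': -0.029732210053441364, 'rvec': array([ 0.76914603, -2.56315669,  1.1715068 ]), 'tvec': array([0.50813641, 0.24726373, 0.87189498])}
```

View pics/scene0.png

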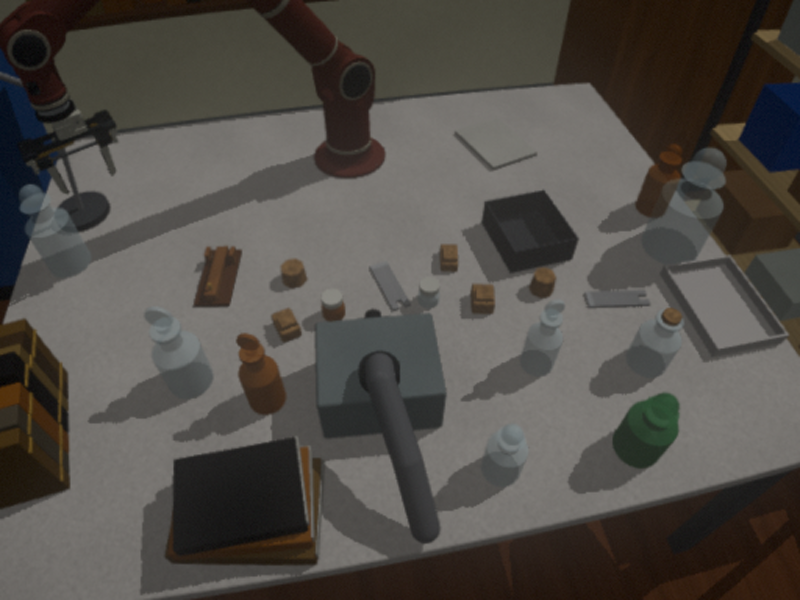

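View pics/side0.png

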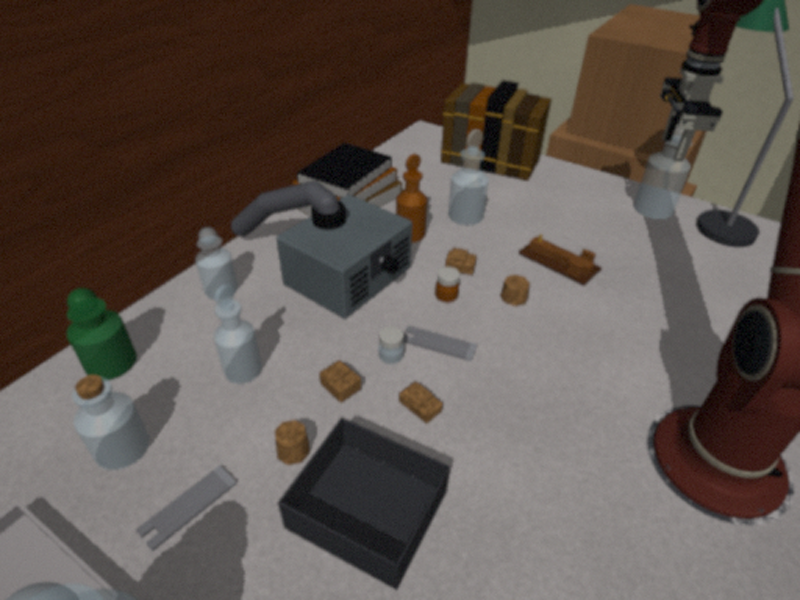

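The scene picture shows five corks: bungs at (293,272) and (543,282), fragments at (287,323), (450,257) and (483,297). The near blade is at (390,285), the holder at (218,275), the bin at (530,230) and the extractor at (380,370) with its knob at (373,316). The side view agrees. Next I triangulate them.

```bash
cat > h.py <<'E'
import numpy as np,cv2
from station import *
from scipy.spatial.transform import Rotation as R
def ray(px,m):
    """pixel -> (origin, unit dir) in world"""
    u=(np.array(px,float)-[m['cx'],m['cy']])/[m['fx'],m['fy']]
    s=u.copy()
    for _ in range(20): s=u/(1+m['k1']*(s@s))
    Rm=R.from_rotvec(m['rvec']).as_matrix()
    d=Rm.T@np.array([s[0],s[1],1]); return -Rm.T@m['tvec'], d/np.linalg.norm(d)
def plane(px,m,z):
    o,d=ray(px,m); return (o+d*(z-o[2])/d[2])
def proj(P,m):
    p=R.from_rotvec(m['rvec']).as_matrix()@np.array(P,float)+m['tvec']
    s=p[:2]/p[2]; s=s*(1+m['k1']*(s@s)); return s*[m['fx'],m['fy']]+[m['cx'],m['cy']]
def tri(r1,r2):
    A=np.zeros((3,3));b=np.zeros(3)
    for o,d in(r1,r2):
        M=np.eye(3)-np.outer(d,d);A+=M;b+=M@o
    x=np.linalg.solve(A,b); return x,np.linalg.norm(np.cross(x-r1[0],r1[1]))*2
def blobs(mask,amin=25):
    n,l,s,c=cv2.connectedComponentsWithStats(mask.astype(np.uint8))
    return [(tuple(c[i].round(1)),s[i,4],l==i) for i in range(1,n) if s[i,4]>=amin]
E
python3 - <<'E'
from h import *
I={};M={};B={}
for n in("scene","side"):
    I[n]=grab_frame(n);M[n]=camera_model(n)
    cv2.imwrite(f"pics/{n}.raw.png",I[n][:,:,::-1])
    h=cv2.cvtColor(I[n],cv2.COLOR_RGB2HSV)
    B[n]=blobs((h[...,0]>5)&(h[...,0]<20)&(h[...,1]>95)&(h[...,2]>50),60)
k=1.5625
S={'bungR':((293,272),(515,290)),'fragR':((287,323),(460,261)),'frag1':((450,257),(421,400)),'frag2':((483,297),(341,380)),'bungL':((543,282),(292,441))}
for nm,(a,b) in S.items():
    o=[]
    for n,p in(("scene",a),("side",b)):
        q=min(B[n],key=lambda t:np.hypot(t[0][0]-p[0]/k,t[0][1]-p[1]/k)); o.append(q[:2])
    x,e=tri(ray(o[0][0],M['scene']),ray(o[1][0],M['side'])); print(nm,o,x.round(3),'err',e.round(4))
P={'knob':((373,316),(390,263),0),'jarA':((333,293),(448,271),0),'jarW':((430,281),(392,333),0)}
for nm,(a,b,_) in P.items():
    x,e=tri(ray(np.array(a)/k,M['scene']),ray(np.array(b)/k,M['side'])); print(nm,x.round(3),e.round(4))
for nm,a,z in[('holderA',(203,249),.04),('bin c',(510,198),.07)]: print(nm,plane(np.array(a)/k,M['scene'],z).round(3))
def crop(n,x0,y0,x1,y1,f): return cv2.resize(I[n][y0:y1,x0:x1,::-1],None,fx=f,fy=f,interpolation=cv2.INTER_CUBIC)
a=crop('scene',120,140,290,240,4.5);b=crop('scene',290,110,390,180,4.5)
c=np.zeros((600,800,3),np.uint8)
a=cv2.convertScaleAbs(crop('scene',115,140,293,240,4.49),alpha=1.7)
c[:a.shape[0],:a.shape[1]]=a[:600,:800]
cv2.imwrite('pics/c1.png',c[:450])
E
```

```text
bungR [((np.float64(186.8), np.float64(171.1)), np.int32(100)), ((np.float64(329.5), np.float64(185.4)), np.int32(249))] [ 0.432 -0.181  0.026] err 0.0082
fragR [((np.float64(182.6), np.float64(205.6)), np.int32(152)), ((np.float64(294.9), np.float64(166.5)), np.int32(204))] [ 0.575 -0.209  0.022] err 0.0006
frag1 [((np.float64(287.5), np.float64(160.9)), np.int32(75)), ((np.float64(269.0), np.float64(256.7)), np.int32(390))] [0.445 0.177 0.024] err 0.0026
frag2 [((np.float64(309.1), np.float64(186.7)), np.int32(102)), ((np.float64(217.6), np.float64(243.3)), np.int32(416))] [0.581 0.218 0.028] err 0.0027
bungL [((np.float64(348.2), np.float64(176.5)), np.int32(101)), ((np.float64(186.4), np.float64(282.8)), np.int32(455))] [0.565 0.362 0.033] err 0.0005
knob [ 0.649 -0.034  0.091] 0.0024
jarA [ 0.555 -0.103  0.067] 0.0028
jarW [0.554 0.102 0.06 ] 0.0032
holderA [ 0.343 -0.383  0.04 ]
bin c [0.339 0.352 0.07 ]
```

View pics/c1.png

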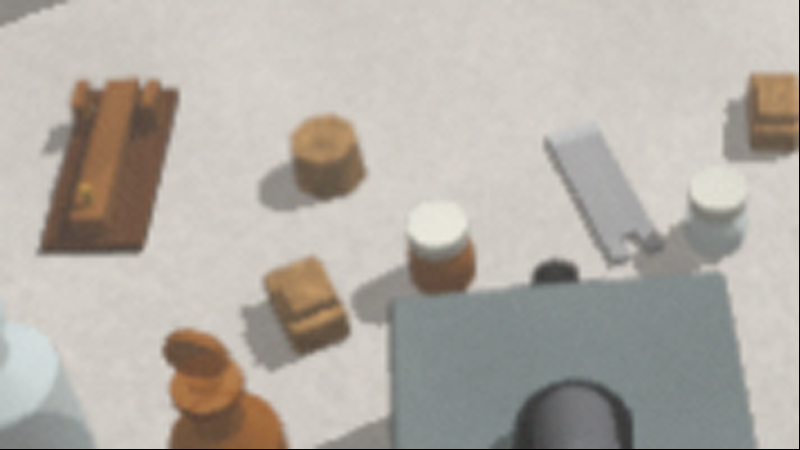

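The crop shows the holder's cheeks towards the robot and its pin at crop pixel (82,188). The blade's corners are at about (545,140), (598,125), (663,245) and (612,262), with the notch away from the robot. The jar stands beside the blade's notch end, and the knob is at (555,272).

```bash
python3 - <<'E'
from h import *
m=camera_model("scene")
def f(p,z): return plane(np.array(p)/4.49+[115,140],m,z)[:2].round(4)
for nm,p,z in[('blade TL',(545,140),.006),('TR',(598,125),.006),('BR',(663,243),.006),('BL',(612,262),.004),('notch',(632,236),.006),
 ('h far',(178,90),.01),('h nearR',(146,250),.01),('h nearL',(40,251),.01),('pinfoot',(79,203),.03),('pintop',(85,187),.046),('bedfarL',(107,80),.03),('bedfarR',(138,82),.03),('bednL',(70,218),.03),('bednR',(104,220),.03),
 ('ext fl',(392,300),.125),('ext fr',(725,272),.125)]: print(nm,f(p,z))
k=1.5625
print('bin',[plane(np.array(p)/k,m,.07)[:2].round(3) for p in[(483,204),(545,192),(576,236),(513,254)]])
E
```

```text
blade TL [ 0.4422 -0.0106]
TR [0.434  0.0338]
BR [0.5641 0.0602]
BL [0.5733 0.0193]
notch [0.5529 0.0385]
h far [ 0.3326 -0.2993]
h nearR [ 0.5005 -0.3254]
h nearL [ 0.4862 -0.406 ]
pinfoot [ 0.4613 -0.372 ]
pintop [ 0.4608 -0.3635]
bedfarL [ 0.3305 -0.353 ]
bedfarR [ 0.3378 -0.3277]
bednL [ 0.4753 -0.3784]
bednR [ 0.4823 -0.3526]
ext fl [ 0.6731 -0.1425]
ext fr [0.691  0.0731]
bin [array([0.348, 0.281]), array([0.332, 0.444]), array([0.493, 0.459]), array([0.521, 0.298])]
```

```bash

python3 -m inch '[{"offset":[0.68,0.99,0.1],"delta_rot":[0,0,-0.123],"fingers":0.2},{"offset":[0.68,0.99,0.1],"delta_rot":[0,0,-0.123],"fingers":0.2},{"offset":[0.68,0.99,0.1],"delta_rot":[0,0,-0.123],"fingers":0.2},{"offset":[0.68,0.99,0.1],"delta_rot":[0,0,-0.123],"fingers":0.2},{"offset":[0.68,0.99,0.1],"delta_rot":[0,0,-0.123],"fingers":0.2},{"offset":[0.68,0.99,0.1],"delta_rot":[0,0,-0.123],"fingers":0.2},{"offset":[0.68,0.99,0],"delta_rot":[0,0,-0.123],"fingers":0.2},{"offset":[0.68,0.99,0],"delta_rot":[0,0,-0.123],"fingers":0.2},{"offset":[0.68,0.99,0],"delta_rot":[0,0,-0.123],"fingers":0.2},{"offset":[0.68,0.99,0],"delta_rot":[0,0,-0.123],"fingers":0.2},{"offset":[0.68,0.99,0],"delta_rot":[0,0,-0.123],"fingers":0.2},{"offset":[0.68,0.99,0],"delta_rot":[0,0,-0.123],"fingers":0.2}]'
python3 -m inch '[{"offset":[0.68,0.99,0],"delta_rot":[0,0,-0.123],"fingers":0.2},{"offset":[0.68,0.99,0],"delta_rot":[0,0,-0.123],"fingers":0.2},{"offset":[0.68,0.99,0],"delta_rot":[0,0,-0.123],"fingers":0.2},{"offset":[0.68,0.99,0],"delta_rot":[0,0,-0.123],"fingers":0.2},{"offset":[0.68,0.99,0],"delta_rot":[0,0,-0.123],"fingers":0.2},{"offset":[0.68,0.99,0],"delta_rot":[0,0,-0.123],"fingers":0.2},{"offset":[0.68,0.99,0],"delta_rot":[0,0,-0.123],"fingers":0.2},{"offset":[0.68,0.99,0],"delta_rot":[0,0,-0.123],"fingers":0.2},{"offset":[0.68,0.99,0],"delta_rot":[0,0,-0.123],"fingers":0.2},{"offset":[0.68,0.99,0],"delta_rot":[0,0,-0.123],"fingers":0.2},{"offset":[0.68,0.99,0],"delta_rot":[0,0,-0.123],"fingers":0.2},{"offset":[0.68,0.99,0],"delta_rot":[0,0,-0.123],"fingers":0.2}]'
python3 -m inch '[{"offset":[0.68,0.99,0],"delta_rot":[0,0,-0.123],"fingers":0.2},{"offset":[0.3,0.99,0],"delta_rot":[0,0,-0.123],"fingers":0.2},{"offset":[0,0.99,0],"delta_rot":[0,0,-0.123],"fingers":0.2},{"offset":[0,0.99,0],"delta_rot":[0,0,-0.123],"fingers":0.2},{"offset":[0,0,0],"delta_rot":[0,0,0],"fingers":0.2},{"offset":[0,0,0],"delta_rot":[0,0,0],"fingers":0.2}]'
python3 - <<'E'
from h import *
s=observe();m=camera_model("wrist");I=grab_frame("wrist")
print(s['position'],s['tool_rot'],m)
cv2.imwrite('pics/w1.png',cv2.resize(I[:,:,::-1],(640,480)))
E
```

```text
t: 1.4
position: [0.4374, -0.3509, 0.2525]
tool_rot: [-3.124, -0.333, 0.0]
force: [-0.4, 0.0, -0.3]
width: 0.6
finger_force: 0.0
t: 2.6
position: [0.6005, -0.1134, 0.2524]
tool_rot: [-3.141, 0.014, 0.001]
force: [0.1, -1.2, 0.2]
width: 0.6
finger_force: 0.0
t: 3.2
position: [0.6197, -0.0356, 0.2525]
tool_rot: [3.138, -0.127, -0.001]
force: [0.3, 0.0, -0.3]
width: 0.602
finger_force: 0.0
[ 0.61965396 -0.03557458  0.25247635] [ 3.13811599e+00 -1.27059025e-01 -5.94140973e-04] {'fx': 298.39828692788063, 'fy': 298.39828692788063, 'cx': 256.42512898521784, 'cy': 190.727080482516, 'k1': -0.0680087349902843, 'rvec': array([-2.00098323,  2.17300516,  0.27773225]), 'tvec': array([0.01474414, 0.56702442, 0.558965  ])}
```

View pics/w1.png

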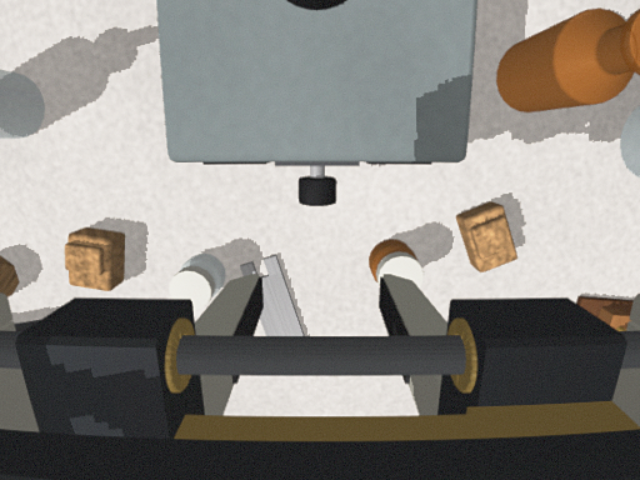

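The wrist view shows the knob's head at (317,191), spanning x 299–336 and y 178–205. One fragment is at (95,258) and the other at (487,236). The jar lids are at (192,285) and (400,268).

```bash
python3 - <<'E'
from h import *
m=camera_model("wrist");k=.8
f=lambda p,z:plane(np.array(p)*k,m,z)[:2].round(4)
print('knob',f((317.5,204),.09),f((317.5,179),.1), 'sides',f((299,191),.088),f((336,191),.088))
print('ext front edge',f((170,161),.125),f((468,161),.125))
for n,pts,z in[('fragL step',[(66,229),(125,232),(121,290),(67,283)],.03),('fragR',[(458,215),(500,203),(517,262),(476,271)],.03)]:
    print(n,[f(p,z) for p in pts])
E
```

```text
knob [ 0.6385 -0.0364] [ 0.6601 -0.0383] sides [ 0.6504 -0.0219] [ 0.6478 -0.0526]
ext front edge [0.685  0.0668] [ 0.6668 -0.1486]
fragL step [array([0.6258, 0.2288]), array([0.6171, 0.1652]), array([0.5541, 0.1841]), array([0.5666, 0.2437])]
fragR [array([ 0.6058, -0.1759]), array([ 0.6147, -0.2191]), array([ 0.5499, -0.2401]), array([ 0.5438, -0.1959])]
```

```bash

python3 -m inch '[{"offset":[0.5,0,-0.4],"delta_rot":[0,0,0],"fingers":0.2},{"offset":[0.5,-0.05,-0.7],"delta_rot":[0,0,0],"fingers":0.2},{"offset":[0.5,0,-1],"delta_rot":[0,0,0],"fingers":0.2},{"offset":[0,0,-1],"delta_rot":[0,0,0],"fingers":0.2},{"offset":[0,0,-1],"delta_rot":[0,0,0],"fingers":0.2},{"offset":[0,0,-1],"delta_rot":[0,0,0],"fingers":0.2},{"offset":[0,0,-1],"delta_rot":[0,0,0],"fingers":0.2},{"offset":[0,0,-1],"delta_rot":[0,0,0],"fingers":0.2},{"offset":[0,0,-0.7],"delta_rot":[0,0,0],"fingers":0.2},{"offset":[0,0,-0.3],"delta_rot":[0,0,0],"fingers":0.2},{"offset":[0,0,0],"delta_rot":[0,0,0],"fingers":0.2}]'
python3 -m inch '[{"offset":[0,0,0],"delta_rot":[0,0,0],"fingers":-0.6},{"offset":[0,0,0],"delta_rot":[0,0,0],"fingers":-0.6},{"offset":[0,0,0],"delta_rot":[0,0,0],"fingers":-0.6},{"offset":[0,0,0],"delta_rot":[0,0,0],"fingers":-0.6},{"offset":[0,0,0],"delta_rot":[0,0,0],"fingers":-0.6},{"offset":[0,0,0],"delta_rot":[0,0,0],"fingers":-0.6},{"offset":[0,0,0],"delta_rot":[0,0,0],"fingers":-0.6},{"offset":[0,0,0],"delta_rot":[0,0,0],"fingers":-0.6}]'
```

```text
t: 4.35
position: [0.6494, -0.0364, 0.0893]
tool_rot: [3.139, -0.129, -0.003]
force: [0.0, 0.0, -0.1]
width: 0.596
finger_force: 0.0
t: 5.15
position: [0.6504, -0.0353, 0.0915]
tool_rot: [-3.138, 0.128, -0.002]
force: [-1.5, 2.7, 5.8]
width: 0.336
finger_force: 30.0
```

```bash

python3 -m inch '[{"offset":[-0.2,0.0166,0],"delta_rot":[0,0,0],"fingers":-0.6},{"offset":[-0.2,0.0166,0],"delta_rot":[0,0,0],"fingers":-0.6},{"offset":[-0.2,0.0166,0],"delta_rot":[0,0,0],"fingers":-0.6},{"offset":[-0.2,0.0166,0],"delta_rot":[0,0,0],"fingers":-0.6},{"offset":[-0.2,0.0166,0],"delta_rot":[0,0,0],"fingers":-0.6},{"offset":[-0.2,0.0166,0],"delta_rot":[0,0,0],"fingers":-0.6},{"offset":[-0.15,0.0166,0],"delta_rot":[0,0,0],"fingers":-0.6},{"offset":[0,0,0],"delta_rot":[0,0,0],"fingers":-0.6},{"offset":[0,0,0],"delta_rot":[0,0,0],"fingers":-0.6}]'
python3 -m inch '[{"offset":[0,0,0],"delta_rot":[0,0,0],"fingers":0.3},{"offset":[0,0,0],"delta_rot":[0,0,0],"fingers":0.3},{"offset":[0,0,0],"delta_rot":[0,0,0],"fingers":0.3},{"offset":[0,0,0.5],"delta_rot":[0,0,0],"fingers":0.3},{"offset":[0,0,1],"delta_rot":[0,0,0],"fingers":0.3},{"offset":[0,0,1],"delta_rot":[0,0,0],"fingers":0.3},{"offset":[-0.5,0,1],"delta_rot":[0,0,0],"fingers":0.3},{"offset":[-1,0,1],"delta_rot":[0,0,0],"fingers":0.3},{"offset":[-1,0,1],"delta_rot":[0,0,0],"fingers":0.3},{"offset":[-1,0,1],"delta_rot":[0,0,0],"fingers":0.3},{"offset":[-1,0,1],"delta_rot":[0,0,0],"fingers":0.3},{"offset":[0,0,0],"delta_rot":[0,0,0],"fingers":0.3}]'
python3 -m inch '[{"offset":[-1,0,0],"delta_rot":[0,0,0],"fingers":0.3},{"offset":[-1,0,0],"delta_rot":[0,0,0],"fingers":0.3},{"offset":[-1,0,0],"delta_rot":[0,0,0],"fingers":0.3},{"offset":[0,0,0],"delta_rot":[0,0,0],"fingers":0.3},{"offset":[0,0,0],"delta_rot":[0,0,0],"fingers":0.3}]'
python3 - <<'E'
from h import *
m=camera_model("wrist");I=grab_frame("wrist")
print(m)
cv2.imwrite('pics/w2.png',cv2.resize(I[:,:,::-1],(640,480)))
E
```

```text
t: 6.05
position: [0.6253, -0.0332, 0.0915]
tool_rot: [-3.138, 0.128, -0.01]
force: [5.4, 3.2, 2.0]
width: 0.34
finger_force: 30.0
t: 7.25
position: [0.5319, -0.0345, 0.2438]
tool_rot: [3.139, -0.13, 0.006]
force: [0.7, 0.3, -0.1]
width: 0.648
finger_force: 0.0
t: 7.75
position: [0.4736, -0.0339, 0.2405]
tool_rot: [3.139, -0.129, 0.001]
force: [0.4, -0.8, -0.5]
width: 0.647
finger_force: 0.0
{'fx': 298.39828692788063, 'fy': 298.39828692788063, 'cx': 256.42512898521784, 'cy': 190.727080482516, 'k1': -0.0680087349902843, 'rvec': array([-2.00112585,  2.1749262 ,  0.27764679]), 'tvec': array([0.00513973, 0.42949834, 0.51004902])}
```

View pics/w2.png

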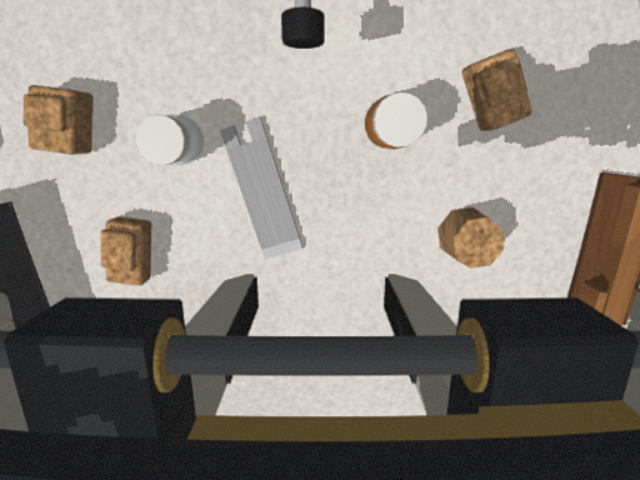

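The wrist view shows the knob pulled out at (303,27). Fragments are at (58,120), (127,250) and (497,90), a bung at (471,238), and the blade from (242,125) to (284,250). The holder is at the right edge.

```bash
python3 - <<'E'
from h import *
m=camera_model("wrist");k=.8
f=lambda p,z:plane(np.array(p)*k,m,z)[:2].round(4)
Rm=R.from_rotvec(m['rvec']).as_matrix();print('cam',(-Rm.T@m['tvec']).round(3))
print('knob',f((303,45),.088),f((303,14),.1))
b=[f(p,.006) for p in[(222,132),(263,117),(302,247),(267,257)]];print('blade',b,np.mean(b,0),[np.linalg.norm(b[i]-b[i-1]).round(4) for i in range(4)],[np.arctan2(*(b[i]-b[j])[::-1]).round(3) for i,j in((0,3),(1,2))])
print('jars',f((162,139),.055),f((401,119),.06))
I=cv2.resize(cv2.imread('pics/w2.png'),(512,384));h=cv2.cvtColor(I,cv2.COLOR_BGR2HSV)
M=(h[...,0]>5)&(h[...,0]<22)&(h[...,1]>75)&(h[...,2]>60)
for c,a,mk in blobs(M[:235],150):
    P=np.array([f(np.array(q[::-1])/k,.02) for q in np.argwhere(mk)],np.float32)
    r=cv2.minAreaRect(P*1000);print(c,a,[np.round(x,1) for x in r], f(np.array(c)/k,.02))
E
```

```text
cam [ 0.543 -0.04   0.385]
knob [ 0.6142 -0.0328] [ 0.6318 -0.0349]
blade [array([0.5611, 0.0562]), array([0.5716, 0.0141]), array([ 0.4371, -0.0115]), array([0.4291, 0.0268])] [0.499725 0.0214  ] [np.float64(0.1352), np.float64(0.0434), np.float64(0.1369), np.float64(0.0391)] [np.float64(0.219), np.float64(0.188)]
jars [0.558  0.0972] [ 0.5565 -0.1088]
(np.float64(397.7), np.float64(72.1)) 2453 [array([ 577.4, -210. ]), array([64.1, 54. ]), np.float64(17.9)] [ 0.5783 -0.2096]
(np.float64(46.4), np.float64(95.5)) 2597 [array([588.5, 214.2]), array([70.2, 60.8]), np.float64(76.4)] [0.589  0.2128]
(np.float64(298.9), np.float64(101.4)) 244 [array([554.1, -94.9]), array([48.2, 24.4]), np.float64(8.8)] [ 0.553  -0.0911]
(np.float64(488.8), np.float64(191.5)) 4146 [array([ 425.1, -345.9]), array([ 85.4, 129.3]), np.float64(84.2)] [ 0.4218 -0.3393]
(np.float64(376.7), np.float64(190.0)) 1838 [array([ 436. , -185.8]), array([70.6, 52.1]), np.float64(50.9)] [ 0.4366 -0.1855]
(np.float64(100.9), np.float64(200.2)) 1898 [array([451.7, 171.5]), array([52.2, 72.1]), np.float64(76.5)] [0.4525 0.1705]
```

```bash

python3 -m inch '[{"offset":[0.5,0.9,-0.5],"delta_rot":[0,0,0.5],"fingers":0.3},{"offset":[0.5,0.9,-1],"delta_rot":[0,0,0.5],"fingers":0.3},{"offset":[0.38,1,-1],"delta_rot":[0,0,0.5],"fingers":0.3},{"offset":[0,0.02,-1],"delta_rot":[0,0,0.43],"fingers":0.3},{"offset":[0,0,-1],"delta_rot":[0,0,0],"fingers":0.3},{"offset":[0,0,-1],"delta_rot":[0,0,0],"fingers":0.3},{"offset":[0,0,-1],"delta_rot":[0,0,0],"fingers":0.3},{"offset":[0,0,-1],"delta_rot":[0,0,0],"fingers":0.3},{"offset":[0,0,-1],"delta_rot":[0,0,0],"fingers":0.3},{"offset":[0,0,-0.8],"delta_rot":[0,0,0],"fingers":0.3},{"offset":[0,0,-0.5],"delta_rot":[0,0,0],"fingers":0.3},{"offset":[0,0,0],"delta_rot":[0,0,0],"fingers":0.3}]'
python3 -m inch '[{"offset":[0,0,-0.4],"delta_rot":[0,0,0],"fingers":0.3},{"offset":[0,0,-0.4],"delta_rot":[0,0,0],"fingers":0.3},{"offset":[0,0,-0.2],"delta_rot":[0,0,0],"fingers":0.3},{"offset":[0,0,0],"delta_rot":[0,0,0],"fingers":0.3}]'
```

```text
t: 9.0
position: [0.5002, 0.0238, 0.0427]
tool_rot: [-3.123, -0.329, 0.004]
force: [-0.3, 0.0, -0.1]
width: 0.648
finger_force: 0.0
t: 9.4
position: [0.5002, 0.0226, 0.0242]
tool_rot: [-3.125, -0.326, 0.001]
force: [0.1, 0.0, -0.0]
width: 0.649
finger_force: 0.0
```

```bash

python3 -m inch '[{"offset":[0,0,0],"delta_rot":[0,0,0],"fingers":-0.5},{"offset":[0,0,0],"delta_rot":[0,0,0],"fingers":-0.5},{"offset":[0,0,0],"delta_rot":[0,0,0],"fingers":-0.5},{"offset":[0,0,0],"delta_rot":[0,0,0],"fingers":-0.5},{"offset":[0,0,0],"delta_rot":[0,0,0],"fingers":-0.5},{"offset":[0,0,0],"delta_rot":[0,0,0],"fingers":-0.5}]'
python3 -m inch '[{"offset":[0,0,0.3],"delta_rot":[0,0,0],"fingers":-0.5},{"offset":[0,0,0.6],"delta_rot":[0,0,0],"fingers":-0.5},{"offset":[0,0,1],"delta_rot":[0,0,0],"fingers":-0.5},{"offset":[0,0,1],"delta_rot":[0,0,0],"fingers":-0.5},{"offset":[0,0,1],"delta_rot":[0,0,0],"fingers":-0.5},{"offset":[0,0,1],"delta_rot":[0,0,0],"fingers":-0.5},{"offset":[0,0,1],"delta_rot":[0,0,0],"fingers":-0.5},{"offset":[0,0,0],"delta_rot":[0,0,0],"fingers":-0.5}]'

```

```text
t: 10.0
position: [0.5006, 0.0228, 0.025]
tool_rot: [-3.124, -0.326, -0.001]
force: [0.3, 1.4, 2.2]
width: 0.442
finger_force: 30.0
t: 10.8
position: [0.502, 0.0226, 0.1455]
tool_rot: [3.124, 0.325, 0.01]
force: [0.3, -0.5, -2.3]
width: 0.446
finger_force: 30.0
```

```bash

python3 -m inch '[{"offset":[-0.23,-0.5,0.15],"delta_rot":[0,0,-0.125],"fingers":-0.5},{"offset":[-0.23,-0.936,0.15],"delta_rot":[0,0,-0.125],"fingers":-0.5},{"offset":[-0.23,-0.936,0.15],"delta_rot":[0,0,-0.125],"fingers":-0.5},{"offset":[-0.23,-0.936,0.15],"delta_rot":[0,0,-0.125],"fingers":-0.5},{"offset":[-0.23,-0.936,0.15],"delta_rot":[0,0,-0.125],"fingers":-0.5},{"offset":[-0.23,-0.936,0.15],"delta_rot":[0,0,-0.125],"fingers":-0.5},{"offset":[-0.23,-0.936,0.15],"delta_rot":[0,0,-0.125],"fingers":-0.5},{"offset":[-0.23,-0.936,0.15],"delta_rot":[0,0,-0.125],"fingers":-0.5},{"offset":[-0.23,-0.936,0.15],"delta_rot":[0,0,-0.125],"fingers":-0.5},{"offset":[-0.23,-0.936,0.15],"delta_rot":[0,0,-0.125],"fingers":-0.5},{"offset":[-0.23,-0.936,0.15],"delta_rot":[0,0,-0.125],"fingers":-0.5},{"offset":[-0.23,-0.936,0.15],"delta_rot":[0,0,-0.125],"fingers":-0.5}]'
python3 -m inch '[{"offset":[-0.23,-0.936,0.15],"delta_rot":[0,0,-0.125],"fingers":-0.5},{"offset":[-0.23,-0.936,0.15],"delta_rot":[0,0,-0.125],"fingers":-0.5},{"offset":[-0.23,-0.936,0.15],"delta_rot":[0,0,-0.125],"fingers":-0.5},{"offset":[-0.23,-0.936,0],"delta_rot":[0,0,-0.125],"fingers":-0.5},{"offset":[-0.23,-0.936,0],"delta_rot":[0,0,-0.125],"fingers":-0.5},{"offset":[-0.23,-0.936,0],"delta_rot":[0,0,-0.125],"fingers":-0.5},{"offset":[-0.23,-0.936,0],"delta_rot":[0,0,-0.125],"fingers":-0.5},{"offset":[-0.23,-0.936,0],"delta_rot":[0,0,-0.115],"fingers":-0.5},{"offset":[0,-0.4,0],"delta_rot":[0,0,0],"fingers":-0.5},{"offset":[0,0,0],"delta_rot":[0,0,0],"fingers":-0.5},{"offset":[0,0,0],"delta_rot":[0,0,0],"fingers":-0.5}]'
python3 - <<'E'
from h import *
m=camera_model("wrist");I=grab_frame("wrist");print(m['rvec'],m['tvec'],observe()['position'],observe()['tool_rot'])
cv2.imwrite('pics/w3.png',cv2.resize(I[:,:,::-1],(768,576),interpolation=cv2.INTER_CUBIC))
E
```

```text
t: 12.0
position: [0.4431, -0.1944, 0.1775]
tool_rot: [-3.141, 0.031, 0.006]
force: [0.1, -0.3, -2.5]
width: 0.441
finger_force: 30.0
t: 13.1
position: [0.4082, -0.3498, 0.1869]
tool_rot: [-3.129, 0.259, 0.002]
force: [0.8, 0.1, -3.1]
width: 0.446
finger_force: 30.0
[-1.91345785  2.26098636  0.29298293] [-0.27748895  0.42849259  0.45564247] [ 0.40854859 -0.34954107  0.18713115] [-3.12915346e+00  2.57344604e-01  1.38206386e-03]
```

View pics/w3.png

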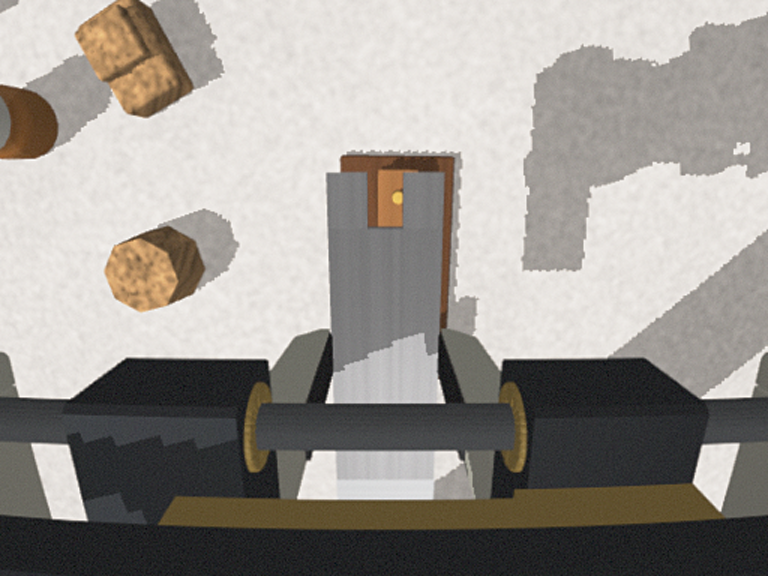

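The wrist view shows the held blade with its notch edges at x=368 and x=404 and its root at y=227. The pin's top is at (397,197), and the far corners of the holder's base are at (341,155) and (456,153).

```bash
python3 - <<'E'
from h import *
m=camera_model("wrist");k=1/1.5
f=lambda p,z:plane(np.array(p)*k,m,z)[:2].round(4)
s=observe();zt=s['position'][2]-.019
print('pin',f((397,197),.046),'base end',f((341,155),.01),f((456,155),.01))
print('baseR edge',f((446,300),.01),f((455,160),.01),'rib edge',f((377,169),.03),f((376,226),.03))
c=[f(p,zt) for p in[(327,173),(444,173),(440,315),(331,315)]];print('blade',c,np.linalg.norm(c[0]-c[1]))
n=[f(p,zt) for p in[(368,227),(404,227),(367,176),(403,176)]];print('notch',n)
root=(n[0]+n[1])/2; tip=(c[0]+c[1])/2
print('root',root,'tip',tip,'yaw',np.arctan2(*(c[0]-c[3])[::-1]),np.arctan2(*(c[1]-c[2])[::-1]),np.arctan2(*(tip-root)[::-1]), np.arctan2(c[1][0]-c[0][0], c[0][1]-c[1][1]))
print('tool yaw',2*np.arctan2(s['tool_rot'][1],s['tool_rot'][0]), s['position'])
E
```

```text
pin [ 0.4592 -0.3659] base end [ 0.4918 -0.3328] [ 0.4788 -0.4116]
baseR edge [ 0.3758 -0.3908] [ 0.4755 -0.4104] rib edge [ 0.4782 -0.3561] [ 0.4415 -0.3492]
blade [array([ 0.4794, -0.3407]), array([ 0.4725, -0.3818]), array([ 0.4201, -0.3732]), array([ 0.427 , -0.3318])] 0.04167517246515001
notch [array([ 0.458 , -0.3518]), array([ 0.4558, -0.3648]), array([ 0.476 , -0.3546]), array([ 0.4739, -0.3672])]
root [ 0.4569 -0.3583] tip [ 0.47595 -0.36125] yaw -0.16824176993217804 -0.16267190229340284 -0.15363532689253698 -0.16633210881482066
tool yaw 6.119072705727085 [ 0.40854859 -0.34954107  0.18713115]
```

```bash

python3 -m inch '[{"offset":[-0.27,-0.33,-0.5],"delta_rot":[0,0,-0.03],"fingers":-0.5},{"offset":[0,0,-1],"delta_rot":[0,0,0],"fingers":-0.5},{"offset":[0,0,-1],"delta_rot":[0,0,0],"fingers":-0.5},{"offset":[0,0,-1],"delta_rot":[0,0,0],"fingers":-0.5},{"offset":[0,0,-1],"delta_rot":[0,0,0],"fingers":-0.5},{"offset":[0,0,-0.5],"delta_rot":[0,0,0],"fingers":-0.5},{"offset":[0,0,0],"delta_rot":[0,0,0],"fingers":-0.5},{"offset":[0,0,0],"delta_rot":[0,0,0],"fingers":-0.5},{"offset":[0,0,0],"delta_rot":[0,0,0],"fingers":-0.5}]'
python3 - <<'E'
from h import *
m=camera_model("wrist");I=grab_frame("wrist");s=observe();print(s['position'],s['tool_rot'])
np.savez('pics/w4.npz',**m)
cv2.imwrite('pics/w4.png',cv2.resize(I[60:300,130:400,::-1],None,fx=2.5,fy=2.5,interpolation=cv2.INTER_CUBIC))
E
```

```text
t: 14.05
position: [0.4036, -0.3582, 0.0886]
tool_rot: [3.129, -0.267, 0.003]
force: [-0.6, 0.4, -2.0]
width: 0.439
finger_force: 30.0
[ 0.4035836  -0.35816755  0.08863023] [ 3.12895579e+00 -2.67042769e-01  2.95872806e-03]
```

View pics/w4.png

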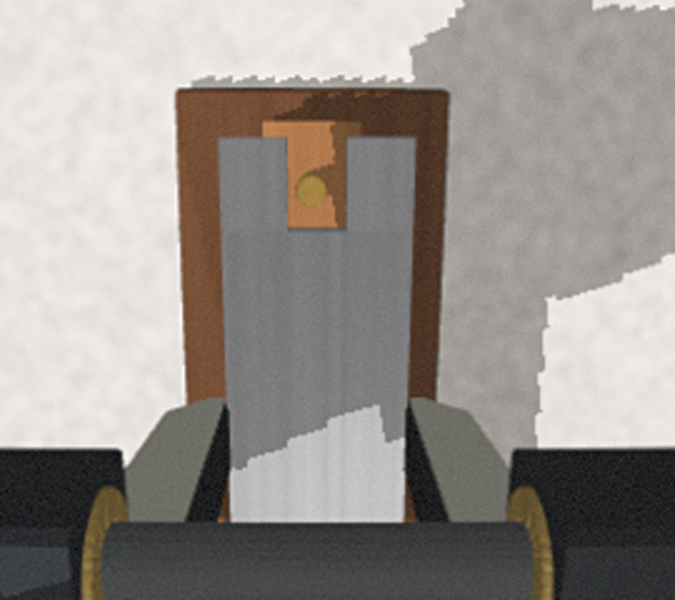

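The crop shows the pin's top at (311,190), the notch between x=288 and x=347 with its root at y=229, and the blade's end corners at (219,138) and (415,138). The base spans 177–448 at y=90.

```bash
python3 - <<'E'
from h import *
m=dict(np.load('pics/w4.npz'));f=lambda p,z:plane(np.array(p)/2.5+[130,60],m,z)[:2]
zt=.0886-.019;yaw=-.168;ex=np.array([np.cos(yaw),np.sin(yaw)]);ey=np.array([-ex[1],ex[0]])
pin=f((311,190),.046);r=(f((288,229),zt)+f((347,229),zt))/2;t=(f((219,138),zt)+f((415,138),zt))/2
b=[f((177,90),.01),f((448,90),.01)];bm=sum(b)/2;rb=(f((263,121),.03)+f((361,121),.03))/2
N=(r+8*.001*ex+t-.012*ex)/2
hy=np.arctan2(b[1][0]-b[0][0],b[0][1]-b[1][1])
l=[f((187,400),.01)-b[0],f((437,400),.01)-b[1]]
print('pin',pin,'pin by base',bm-.027*ex,'by rib',rb-.017*ex,'notch',N,'len',np.linalg.norm(t-r),np.linalg.norm(b[0]-b[1]))
print('yaws: holder',hy,[np.arctan2(-v[1],-v[0]) for v in l],'blade',np.arctan2(f((219,138),zt)[1]-f((230,450),zt)[1],f((219,138),zt)[0]-f((230,450),zt)[0]),np.arctan2(f((415,138),zt)[1]-f((406,400),zt)[1],f((415,138),zt)[0]-f((406,400),zt)[0]))
for P in(pin,bm-.027*ex,rb-.017*ex): print('err along,across mm',(1e3*(P-N)@ex).round(2),(1e3*(P-N)@ey).round(2),'world',(P-N).round(4))
E
```

```text
pin [ 0.45872676 -0.36671321] pin by base [ 0.4577745  -0.36696314] by rib [ 0.45861911 -0.36697529] notch [ 0.4594557  -0.36833592] len 0.01954250804113457 0.07812294228295143
yaws: holder -0.17148341009093374 [np.float64(-0.18182217764113792), np.float64(-0.1666029360776689)] blade -0.16702163449172 -0.1748164495569477
err along,across mm -0.99 1.48 world [-0.0007  0.0016]
err along,across mm -1.89 1.07 world [-0.0017  0.0014]
err along,across mm -1.05 1.2 world [-0.0008  0.0014]
```

```bash

python3 -m inch '[{"offset":[-0.06,0.07,0],"delta_rot":[0,0,-0.02],"fingers":-0.5},{"offset":[0,0,-0.3],"delta_rot":[0,0,0],"fingers":-0.5},{"offset":[0,0,-0.3],"delta_rot":[0,0,0],"fingers":-0.5},{"offset":[0,0,-0.3],"delta_rot":[0,0,0],"fingers":-0.5},{"offset":[0,0,-0.3],"delta_rot":[0,0,0],"fingers":-0.5},{"offset":[0,0,-0.2],"delta_rot":[0,0,0],"fingers":-0.5},{"offset":[0,0,-0.15],"delta_rot":[0,0,0],"fingers":-0.5},{"offset":[0,0,0],"delta_rot":[0,0,0],"fingers":-0.5},{"offset":[0,0,0],"delta_rot":[0,0,0],"fingers":-0.5}]'
```

```text
t: 15.0
position: [0.4019, -0.3563, 0.0567]
tool_rot: [3.13, -0.272, 0.0]
force: [-0.3, -0.3, -1.8]
width: 0.444
finger_force: 30.0
```

```bash

python3 -m inch '[{"offset":[0,0,-0.06],"delta_rot":[0,0,0],"fingers":-0.5},{"offset":[0,0,-0.06],"delta_rot":[0,0,0],"fingers":-0.5},{"offset":[0,0,0],"delta_rot":[0,0,0],"fingers":-0.5},{"offset":[0,0,0],"delta_rot":[0,0,0],"fingers":-0.5}]'
python3 -m inch '[{"offset":[0,0,0],"delta_rot":[0,0,0],"fingers":0.1},{"offset":[0,0,0],"delta_rot":[0,0,0],"fingers":0.1},{"offset":[0,0,0],"delta_rot":[0,0,0],"fingers":0.1},{"offset":[0,0,0],"delta_rot":[0,0,0],"fingers":0.1},{"offset":[0,0,0.4],"delta_rot":[0,0,0],"fingers":0.1},{"offset":[0,0,1],"delta_rot":[0,0,0],"fingers":0.1},{"offset":[0,0,1],"delta_rot":[0,0,0],"fingers":0.1},{"offset":[0,0,1],"delta_rot":[0,0,0],"fingers":0.1},{"offset":[0,0,1],"delta_rot":[0,0,0],"fingers":0.1},{"offset":[0,0,1],"delta_rot":[0,0,0],"fingers":0.1},{"offset":[0,0,1],"delta_rot":[0,0,0],"fingers":0.1},{"offset":[0,0,0],"delta_rot":[0,0,0],"fingers":0.1}]'
python3 -m inch '[{"offset":[0,0,1],"delta_rot":[0,0,0],"fingers":0.5},{"offset":[-0.4,0,1],"delta_rot":[0,0,0],"fingers":0.5},{"offset":[-0.4,0,0],"delta_rot":[0,0,0],"fingers":0.5},{"offset":[0,0,0],"delta_rot":[0,0,0],"fingers":0.5}]'
python3 - <<'E'
from h import *
s=observe();m=camera_model("wrist");I=grab_frame("wrist");print(s['position'],s['tool_rot'])
np.savez('pics/w5.npz',**m);cv2.imwrite('pics/w5raw.png',I[:,:,::-1])
cv2.imwrite('pics/w5.png',cv2.resize(I[:,:,::-1],(768,576),interpolation=cv2.INTER_CUBIC))
E
```

```text
t: 15.4
position: [0.402, -0.3564, 0.055]
tool_rot: [3.129, -0.272, 0.001]
force: [-0.9, 0.4, 4.6]
width: 0.445
finger_force: 30.0
t: 16.6
position: [0.4031, -0.3575, 0.1853]
tool_rot: [3.126, -0.272, 0.009]
force: [0.1, -0.3, 0.3]
width: 0.547
finger_force: 0.0
t: 17.0
position: [0.384, -0.3562, 0.2215]
tool_rot: [-3.129, 0.275, 0.003]
force: [-0.6, 0.4, -1.0]
width: 0.747
finger_force: 0.0
[ 0.38398669 -0.35622275  0.22148452] [-3.12899949e+00  2.74562733e-01  2.86116066e-03]
```

View pics/w5.png

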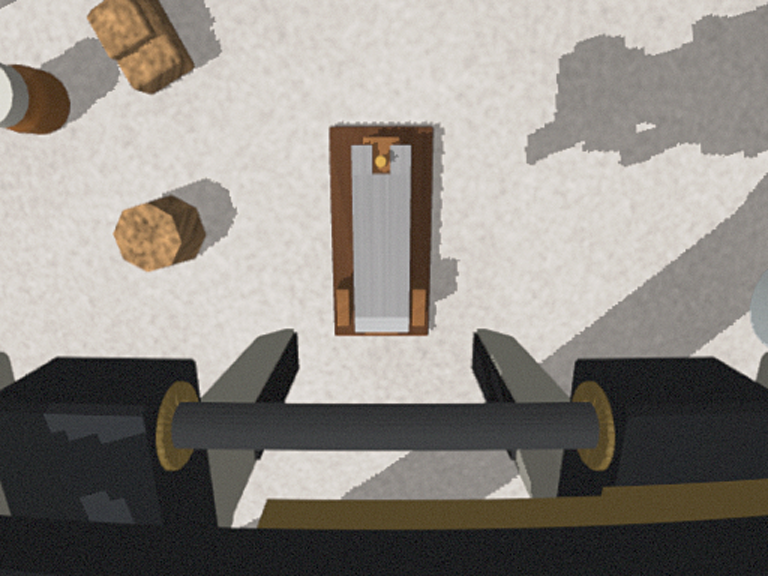

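The blade lies in the holder between the cheeks, with its notch around the pin (pin at (380,161)). The bung's top is centred at about (148,237), and the fragment is at (140,45).

```bash
python3 - <<'E'
from h import *
m=dict(np.load('pics/w5.npz'));f=lambda p,z:plane(np.array(p)/1.5,m,z)[:2].round(4)
t=[(128,207),(157,204),(180,230),(178,258),(150,270),(122,260),(114,236)]
for z in(.04,.046):
    P=np.array([f(p,z) for p in t],np.float32); c,r=cv2.minEnclosingCircle(P*1000);print('bung top',z,np.round(c,1),round(r,1))
print('base right',f((204,243),0),f((198,222),0),f((192,258),0), 'top edge normal',f((180,230),.04)-f((178,258),.04))
s=observe();print(s['position'])
E
```

```text
bung top 0.04 [ 436.1 -184.9] 27.4
bung top 0.046 [ 436.4 -188.4] 26.8
base right [ 0.4209 -0.21  ] [ 0.4387 -0.2098] [ 0.4104 -0.1964] top edge normal [ 0.02   -0.0076]
[ 0.38459322 -0.35584784  0.22108339]
```

```bash

python3 -m inch '[{"offset":[0.3,0.7,0],"delta_rot":[0,0,-0.1],"fingers":1},{"offset":[0.3,1,0],"delta_rot":[0,0,-0.1],"fingers":1},{"offset":[0.3,1,0],"delta_rot":[0,0,-0.1],"fingers":1},{"offset":[0.3,1,0],"delta_rot":[0,0,-0.1],"fingers":1},{"offset":[0.3,1,0],"delta_rot":[0,0,-0.1],"fingers":1},{"offset":[0.3,1,-0.5],"delta_rot":[0,0,-0.1],"fingers":1},{"offset":[0.3,1,-0.8],"delta_rot":[0,0,-0.1],"fingers":1},{"offset":[0.3,1,-1],"delta_rot":[0,0,-0.1],"fingers":1},{"offset":[0.17,0.8,-1],"delta_rot":[0,0,0],"fingers":1},{"offset":[0,0,-1],"delta_rot":[0,0,0],"fingers":1},{"offset":[0,0,-1],"delta_rot":[0,0,0],"fingers":1}]'
python3 -m inch '[{"offset":[0,0,-1],"delta_rot":[0,0,0],"fingers":1},{"offset":[0,0,-1],"delta_rot":[0,0,0],"fingers":1},{"offset":[0,0,-1],"delta_rot":[0,0,0],"fingers":1},{"offset":[0,0,-0.9],"delta_rot":[0,0,0],"fingers":1},{"offset":[0,0,-0.5],"delta_rot":[0,0,0],"fingers":1},{"offset":[0,0,0],"delta_rot":[0,0,0],"fingers":1},{"offset":[0,0,0],"delta_rot":[0,0,0],"fingers":-0.4},{"offset":[0,0,0],"delta_rot":[0,0,0],"fingers":-0.4},{"offset":[0,0,0],"delta_rot":[0,0,0],"fingers":-0.4},{"offset":[0,0,0],"delta_rot":[0,0,0],"fingers":-0.4},{"offset":[0,0,0],"delta_rot":[0,0,0],"fingers":-0.4},{"offset":[0,0,0],"delta_rot":[0,0,0],"fingers":-0.4}]'
```

```text
t: 18.15
position: [0.4369, -0.1848, 0.1143]
tool_rot: [-3.107, 0.456, 0.003]
force: [-0.1, 0.3, 0.3]
width: 0.996
finger_force: 0.0
t: 19.35
position: [0.4375, -0.1863, 0.0287]
tool_rot: [3.108, -0.459, 0.001]
force: [-0.3, -0.1, 2.8]
width: 0.615
finger_force: 30.0
```

```bash

python3 -m inch '[{"offset":[0,0,0.4],"delta_rot":[0,0,0],"fingers":-0.4},{"offset":[0,0,1],"delta_rot":[0,0,0],"fingers":-0.4},{"offset":[0,0.3,1],"delta_rot":[0,0,0.1],"fingers":-0.4},{"offset":[0,0.7,1],"delta_rot":[0,0,0.1],"fingers":-0.4},{"offset":[0.07,1,1],"delta_rot":[0,0,0.1],"fingers":-0.4},{"offset":[0.07,1,0.2],"delta_rot":[0,0,0.1],"fingers":-0.4},{"offset":[0.07,1,0],"delta_rot":[0,0,0.1],"fingers":-0.4},{"offset":[0.07,1,0],"delta_rot":[0,0,0.1],"fingers":-0.4},{"offset":[0.07,1,0],"delta_rot":[0,0,0.1],"fingers":-0.4},{"offset":[0.07,1,0],"delta_rot":[0,0,0.1],"fingers":-0.4},{"offset":[0.07,1,0],"delta_rot":[0,0,0.1],"fingers":-0.4},{"offset":[0.07,1,0],"delta_rot":[0,0,0.1],"fingers":-0.4}]'
python3 -m inch '[{"offset":[0.07,1,0],"delta_rot":[0,0,0.1],"fingers":-0.4},{"offset":[0.07,1,0],"delta_rot":[0,0,0.1],"fingers":-0.4},{"offset":[0.07,1,0],"delta_rot":[0,0,0.1],"fingers":-0.4},{"offset":[0.07,1,0],"delta_rot":[0,0,0.1],"fingers":-0.4},{"offset":[0.07,1,0],"delta_rot":[0,0,0.1],"fingers":-0.4},{"offset":[0.07,1,0],"delta_rot":[0,0,0.1],"fingers":-0.4},{"offset":[0.07,1,0],"delta_rot":[0,0,0.1],"fingers":-0.4},{"offset":[0.07,1,0],"delta_rot":[0,0,0.1],"fingers":-0.4},{"offset":[0.07,1,0],"delta_rot":[0,0,0.1],"fingers":-0.4},{"offset":[0.07,1,0],"delta_rot":[0,0,0.1],"fingers":-0.4},{"offset":[0.07,1,0],"delta_rot":[0,0,0.1],"fingers":-0.4},{"offset":[0.07,1,0],"delta_rot":[0,0,0.1],"fingers":-0.4}]'
python3 -m inch '[{"offset":[0.07,1,0],"delta_rot":[0,0,0.1],"fingers":-0.4},{"offset":[0.07,1,0],"delta_rot":[0,0,0.1],"fingers":-0.4},{"offset":[0.07,1,0],"delta_rot":[0,0,0.1],"fingers":-0.4},{"offset":[0.07,1,0],"delta_rot":[0,0,0.1],"fingers":-0.4},{"offset":[0.1,1,0],"delta_rot":[0,0,0],"fingers":-0.4},{"offset":[0,0.3,0],"delta_rot":[0,0,0],"fingers":-0.4},{"offset":[0,0,0],"delta_rot":[0,0,0],"fingers":-0.4},{"offset":[0,0,0],"delta_rot":[0,0,0],"fingers":-0.4}]'
```

```text
t: 20.55
position: [0.4483, -0.0054, 0.1207]
tool_rot: [-3.134, 0.224, -0.0]
force: [0.8, 0.2, -0.4]
width: 0.614
finger_force: 29.9
t: 21.75
position: [0.465, 0.2345, 0.1206]
tool_rot: [3.141, 0.059, -0.0]
force: [-0.2, 0.2, 0.2]
width: 0.615
finger_force: 29.9
t: 22.55
position: [0.4728, 0.3383, 0.1202]
tool_rot: [3.137, 0.15, -0.001]
force: [-0.2, -0.5, 0.0]
width: 0.613
finger_force: 29.9
```

```bash

python3 -m inch '[{"offset":[0,0,-0.6],"delta_rot":[0,0,0],"fingers":-0.4},{"offset":[0,0,-0.65],"delta_rot":[0,0,0],"fingers":-0.4},{"offset":[0,0,0],"delta_rot":[0,0,0],"fingers":-0.4},{"offset":[0,0,0],"delta_rot":[0,0,0],"fingers":0.7},{"offset":[0,0,0],"delta_rot":[0,0,0],"fingers":0.7},{"offset":[0,0,0],"delta_rot":[0,0,0],"fingers":0.7},{"offset":[0,0,0.6],"delta_rot":[0,0,0],"fingers":0.7},{"offset":[-0.5,-0.5,1],"delta_rot":[0,0,0],"fingers":0.7},{"offset":[-0.5,-0.5,1],"delta_rot":[0,0,0],"fingers":0.7},{"offset":[-0.5,-0.5,1],"delta_rot":[0,0,0],"fingers":0.7},{"offset":[-0.5,-0.5,1],"delta_rot":[0,0,0],"fingers":0.7},{"offset":[-0.5,-0.5,1],"delta_rot":[0,0,0],"fingers":0.7}]'
python3 -m inch '[{"offset":[-0.5,-0.5,1],"delta_rot":[0,0,0],"fingers":0.7},{"offset":[-0.5,-0.5,1],"delta_rot":[0,0,0],"fingers":0.7},{"offset":[0,0,0],"delta_rot":[0,0,0],"fingers":0.7},{"offset":[0,0,0],"delta_rot":[0,0,0],"fingers":0.7}]'
python3 - <<'E'
from h import *
s=observe();m=camera_model("wrist");I=grab_frame("wrist");print(s['position'],s['tool_rot'])
np.savez('pics/w6.npz',**m);cv2.imwrite('pics/w6raw.png',I[:,:,::-1])
cv2.imwrite('pics/w6.png',cv2.resize(I[:,:,::-1],(768,576),interpolation=cv2.INTER_CUBIC))
E
```

```text
t: 23.75
position: [0.4226, 0.2895, 0.2093]
tool_rot: [-3.137, -0.152, -0.002]
force: [0.1, 0.4, 0.5]
width: 0.852
finger_force: 0.0
t: 24.15
position: [0.4031, 0.2701, 0.2481]
tool_rot: [-3.136, -0.152, -0.003]
force: [-0.6, 0.4, 0.4]
width: 0.849
finger_force: 0.0
[0.40313345 0.27010547 0.24808894] [-3.13631432 -0.15190224 -0.00324034]
```

View pics/w6.png

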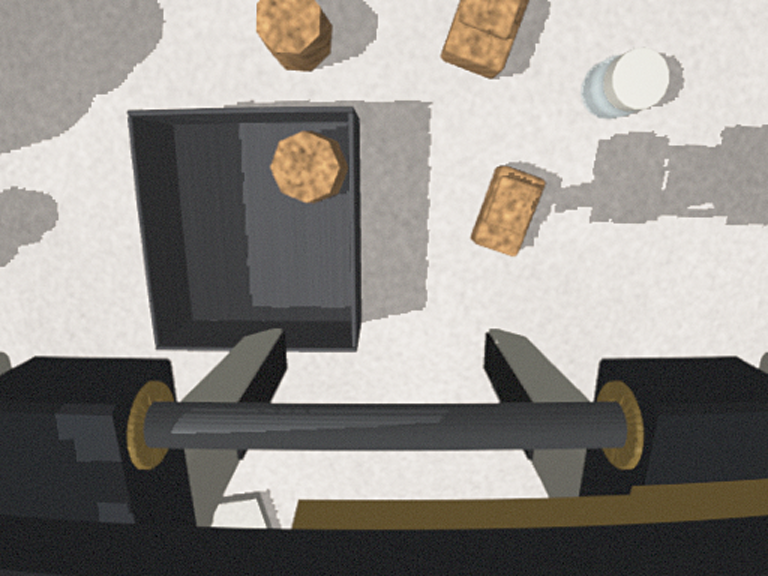

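The bung stands in the bin at (309,167). The near fragment's corners are (472,240), (517,255), (545,178) and (502,165). The second bung (top about (291,25)) and the far fragment are cut off at the top edge.

```bash
python3 - <<'E'
from h import *
m=dict(np.load('pics/w6.npz'));f=lambda p,z:plane(np.array(p)/1.5,m,z)[:2].round(4)
for z in(.02,.03):
    c=np.array([f(p,z) for p in[(472,240),(517,255),(545,178),(502,165)]]);d=c[3]-c[0],c[2]-c[1]
    print(z,c.mean(0),[np.linalg.norm(v).round(3) for v in d],np.linalg.norm(c[1]-c[0]).round(3),[np.arctan2(v[1],v[0]).round(3) for v in d])
print('bin rim',[f(p,.07) for p in[(128,112),(357,108),(357,348),(156,347)]])
b=[f(p,.04) for p in[(258,20),(327,22),(268,46),(291,55),(315,50)]];print('bungL',b,cv2.minEnclosingCircle(np.array(b,np.float32)*1000))
c=[f(p,.03) for p in[(443,55),(491,75)]];print('frag2 near',c,f((522,10),.03))
E
```

```text
0.02 [0.450425 0.171   ] [np.float64(0.065), np.float64(0.067)] 0.041 [np.float64(-0.245), np.float64(-0.189)]
0.03 [0.45105  0.173825] [np.float64(0.063), np.float64(0.065)] 0.04 [np.float64(-0.245), np.float64(-0.19)]
bin rim [array([0.4968, 0.4594]), array([0.5119, 0.2995]), array([0.3373, 0.2853]), array([0.322 , 0.4435])]
bungL [array([0.5707, 0.3785]), array([0.5733, 0.3283]), array([0.5534, 0.3702]), array([0.5485, 0.353 ]), array([0.5534, 0.3356])] ((571.2034912109375, 353.3587341308594), 25.146453857421875)
frag2 near [array([0.5612, 0.2412]), array([0.551 , 0.2031])] [0.5994 0.1862]
```

```bash

python3 -m inch '[{"offset":[0.4,-0.8,-0.5],"delta_rot":[0,0,-0.35],"fingers":0.5},{"offset":[0.4,-0.8,-0.8],"delta_rot":[0,0,-0.35],"fingers":0.5},{"offset":[0.4,-0.8,-1],"delta_rot":[0,0,-0.35],"fingers":0.5},{"offset":[0.4,-0.8,-1],"delta_rot":[0,0,-0.35],"fingers":0.5},{"offset":[0.4,-0.8,-1],"delta_rot":[0,0,-0.35],"fingers":0.5},{"offset":[0.37,-0.9,-1],"delta_rot":[0,0,-0.33],"fingers":0.5},{"offset":[0,0,-1],"delta_rot":[0,0,0],"fingers":0.5},{"offset":[0,0,-1],"delta_rot":[0,0,0],"fingers":0.5},{"offset":[0,0,-1],"delta_rot":[0,0,0],"fingers":0.5},{"offset":[0,0,-1],"delta_rot":[0,0,0],"fingers":0.5},{"offset":[0,0,-0.9],"delta_rot":[0,0,0],"fingers":0.5},{"offset":[0,0,-0.6],"delta_rot":[0,0,0],"fingers":0.5}]'
python3 -m inch '[{"offset":[0,0,-0.2],"delta_rot":[0,0,0],"fingers":0.5},{"offset":[0,0,0],"delta_rot":[0,0,0],"fingers":0.5},{"offset":[0,0,0],"delta_rot":[0,0,0],"fingers":-0.5},{"offset":[0,0,0],"delta_rot":[0,0,0],"fingers":-0.5},{"offset":[0,0,0],"delta_rot":[0,0,0],"fingers":-0.5},{"offset":[0,0,0],"delta_rot":[0,0,0],"fingers":-0.5},{"offset":[0,0,0],"delta_rot":[0,0,0],"fingers":-0.5},{"offset":[0,0,0],"delta_rot":[0,0,0],"fingers":-0.5},{"offset":[0,0,0],"delta_rot":[0,0,0],"fingers":-0.5},{"offset":[0,0,0.5],"delta_rot":[0,0,0],"fingers":-0.5},{"offset":[0,0,1],"delta_rot":[0,0,0],"fingers":-0.5},{"offset":[0,0,1],"delta_rot":[0,0,0],"fingers":-0.5}]'
```

```text
t: 25.4
position: [0.4495, 0.1698, 0.0286]
tool_rot: [3.12, -0.341, -0.005]
force: [-0.6, -0.3, 0.0]
width: 0.753
finger_force: 0.0
t: 26.6
position: [0.4498, 0.1715, 0.0778]
tool_rot: [3.123, -0.338, -0.002]
force: [0.2, -0.1, -0.3]
width: 0.428
finger_force: 30.0
```

```bash

python3 -m inch '[{"offset":[0,0,1],"delta_rot":[0,0,0],"fingers":-0.5},{"offset":[-0.3,0.7,1],"delta_rot":[0,0,0.26],"fingers":-0.5},{"offset":[-0.5,1,0.1],"delta_rot":[0,0,0.26],"fingers":-0.5},{"offset":[-0.5,1,0],"delta_rot":[0,0,0.26],"fingers":-0.5},{"offset":[-0.5,1,0],"delta_rot":[0,0,0.26],"fingers":-0.5},{"offset":[-0.5,1,0],"delta_rot":[0,0,0.26],"fingers":-0.5},{"offset":[-0.5,1,0],"delta_rot":[0,0,0.26],"fingers":-0.5},{"offset":[-0.5,1,0],"delta_rot":[0,0,0.26],"fingers":-0.5},{"offset":[-0.3,1,0],"delta_rot":[0,0,0.26],"fingers":-0.5},{"offset":[0,0.3,0],"delta_rot":[0,0,0],"fingers":-0.5},{"offset":[0,0,-0.5],"delta_rot":[0,0,0],"fingers":-0.5},{"offset":[0,0,-0.7],"delta_rot":[0,0,0],"fingers":-0.5}]'
python3 -m inch '[{"offset":[0,0,0],"delta_rot":[0,0,0],"fingers":-0.5},{"offset":[0,0,0],"delta_rot":[0,0,0],"fingers":0.5},{"offset":[0,0,0],"delta_rot":[0,0,0],"fingers":0.5},{"offset":[0,0,0],"delta_rot":[0,0,0],"fingers":0.5},{"offset":[0.5,-0.5,1],"delta_rot":[0,0,0],"fingers":0.8},{"offset":[1,-1,1],"delta_rot":[0,0,0],"fingers":0.8},{"offset":[1,-1,1],"delta_rot":[0,0,0],"fingers":0.8},{"offset":[1,-1,1],"delta_rot":[0,0,0],"fingers":0.8},{"offset":[1,-0.5,1],"delta_rot":[0,0,0],"fingers":0.8},{"offset":[1,0,1],"delta_rot":[0,0,0],"fingers":0.8},{"offset":[0.5,0,1],"delta_rot":[0,0,0],"fingers":0.8},{"offset":[0,0,0],"delta_rot":[0,0,0],"fingers":0.8}]'
python3 -m inch '[{"offset":[0,0,0],"delta_rot":[0,0,0],"fingers":0.8}]'
python3 - <<'E'
from h import *
s=observe();m=camera_model("wrist");I=grab_frame("wrist");print(s['position'],s['tool_rot'])
np.savez('pics/w7.npz',**m);cv2.imwrite('pics/w7raw.png',I[:,:,::-1])
cv2.imwrite('pics/w7.png',cv2.resize(I[:,:,::-1],(768,576),interpolation=cv2.INTER_CUBIC))
E
```

```text
t: 27.8
position: [0.3792, 0.3307, 0.0951]
tool_rot: [3.138, 0.148, 0.002]
force: [0.2, -0.2, -0.3]
width: 0.426
finger_force: 30.0
t: 29.0
position: [0.5013, 0.2517, 0.2382]
tool_rot: [-3.135, -0.148, -0.012]
force: [0.6, 0.4, 0.4]
width: 0.903
finger_force: 0.0
t: 29.1
position: [0.4975, 0.2517, 0.235]
tool_rot: [-3.138, -0.152, 0.001]
force: [-1.3, -0.3, -0.3]
width: 0.898
finger_force: 0.0
[0.49749108 0.25165319 0.23497714] [-3.13777870e+00 -1.51970968e-01  1.01733913e-03]
```

View pics/w7.png

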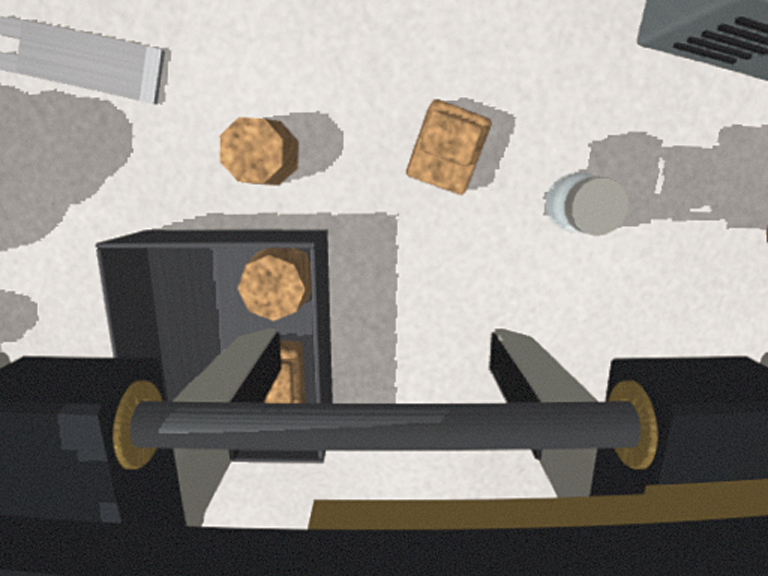

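The bin now holds the bung (272,285) and a fragment (288,375). The second bung's top is at about (253,150). The far fragment's corners are (434,100), (491,120), (464,194) and (407,173).

```bash
python3 - <<'E'
from h import *
m=dict(np.load('pics/w7.npz'));f=lambda p,z:plane(np.array(p)/1.5,m,z)[:2].round(4)
for z in(.02,.034):
    c=np.array([f(p,z) for p in[(407,173),(464,194),(491,120),(434,100)]]);d=c[3]-c[0],c[2]-c[1]
    print(z,c.mean(0),[np.linalg.norm(v).round(3) for v in d],np.linalg.norm(c[1]-c[0]).round(3),[np.arctan2(v[1],v[0]).round(3) for v in d])
for z in (.04,.046):
    b=[f(p,z) for p in[(220,145),(243,118),(268,117),(285,148),(257,185),(232,180)]];print('bungL',cv2.minEnclosingCircle(np.array(b,np.float32)*1000))
print('base right',f((299,150),0))
print('edge dirs',f((220,145),.04)-f((222,168),.04), f((268,117),.04)-f((243,118),.04))
M=camera_model('scene');k=1.5625
print('bottle base',plane(np.array((541,366))/k,M,0),plane(np.array((541,372))/k,M,0),'frag2 tool pos',observe()['position'])
E
```

```text
0.02 [0.588225 0.210025] [np.float64(0.058), np.float64(0.059)] 0.048 [np.float64(-0.255), np.float64(-0.227)]
0.034 [0.587425 0.211925] [np.float64(0.056), np.float64(0.057)] 0.046 [np.float64(-0.255), np.float64(-0.225)]
bungL ((572.4000244140625, 358.20001220703125), 26.75304412841797)
bungL ((572.2999877929688, 356.4000244140625), 26.306007385253906)
base right [0.5757 0.3293]
edge dirs [0.0164 0.0018] [ 0.0022 -0.0182]
bottle base [0.76908462 0.28652807 0.        ] [0.78263937 0.28162228 0.        ] frag2 tool pos [0.49672414 0.25165775 0.23427671]
```

```bash

python3 -m inch '[{"offset":[0.8,-0.4,0],"delta_rot":[0,0,-0.45],"fingers":0.7},{"offset":[1,-0.4,-0.5],"delta_rot":[0,0,-0.45],"fingers":0.7},{"offset":[1,-0.4,-0.8],"delta_rot":[0,0,-0.45],"fingers":0.7},{"offset":[1,-0.4,-1],"delta_rot":[0,0,-0.45],"fingers":0.7},{"offset":[0.75,-0.45,-1],"delta_rot":[0,0,-0.45],"fingers":0.7},{"offset":[0,0,-1],"delta_rot":[0,0,0],"fingers":0.7},{"offset":[0,0,-1],"delta_rot":[0,0,0],"fingers":0.7},{"offset":[0,0,-1],"delta_rot":[0,0,0],"fingers":0.7},{"offset":[0,0,-1],"delta_rot":[0,0,0],"fingers":0.7},{"offset":[0,0,-1],"delta_rot":[0,0,0],"fingers":0.7},{"offset":[0,0,-1],"delta_rot":[0,0,0],"fingers":0.7},{"offset":[0,0,-0.8],"delta_rot":[0,0,0],"fingers":0.7}]'
python3 -m inch '[{"offset":[0,0,-0.2],"delta_rot":[0,0,0],"fingers":0.7},{"offset":[0,0,0],"delta_rot":[0,0,0],"fingers":0.7},{"offset":[0,0,0],"delta_rot":[0,0,0],"fingers":-0.5},{"offset":[0,0,0],"delta_rot":[0,0,0],"fingers":-0.5},{"offset":[0,0,0],"delta_rot":[0,0,0],"fingers":-0.5},{"offset":[0,0,0],"delta_rot":[0,0,0],"fingers":-0.5},{"offset":[0,0,0],"delta_rot":[0,0,0],"fingers":-0.5},{"offset":[0,0,0],"delta_rot":[0,0,0],"fingers":-0.5},{"offset":[0,0,0],"delta_rot":[0,0,0],"fingers":-0.5},{"offset":[0,0,0.5],"delta_rot":[0,0,0],"fingers":-0.5},{"offset":[0,0,1],"delta_rot":[0,0,0],"fingers":-0.5},{"offset":[0,0,1],"delta_rot":[0,0,0],"fingers":-0.5}]'
```

```text
t: 30.35
position: [0.5868, 0.2109, 0.0308]
tool_rot: [3.117, -0.376, -0.006]
force: [0.3, 0.4, -0.6]
width: 0.853
finger_force: 0.0
t: 31.55
position: [0.5888, 0.2106, 0.0797]
tool_rot: [3.118, -0.377, -0.002]
force: [0.2, 0.1, 0.2]
width: 0.517
finger_force: 30.0
```

```bash

python3 -m inch '[{"offset":[0,0,1],"delta_rot":[0,0,0],"fingers":-0.5},{"offset":[-0.5,0.4,1],"delta_rot":[0,0,0.22],"fingers":-0.5},{"offset":[-1,0.9,0.1],"delta_rot":[0,0,0.22],"fingers":-0.5},{"offset":[-1,0.9,0],"delta_rot":[0,0,0.22],"fingers":-0.5},{"offset":[-1,0.9,0],"delta_rot":[0,0,0.22],"fingers":-0.5},{"offset":[-1,0.9,0],"delta_rot":[0,0,0.22],"fingers":-0.5},{"offset":[-1,0.9,0],"delta_rot":[0,0,0.22],"fingers":-0.5},{"offset":[-1,0.9,0],"delta_rot":[0,0,0.22],"fingers":-0.5},{"offset":[-1,0.9,0],"delta_rot":[0,0,0.22],"fingers":-0.5},{"offset":[-1,0.9,0],"delta_rot":[0,0,0.22],"fingers":-0.5},{"offset":[-1,0.9,0],"delta_rot":[0,0,0.27],"fingers":-0.5},{"offset":[-1,0.9,0],"delta_rot":[0,0,0],"fingers":-0.5}]'
python3 -m inch '[{"offset":[-0.3,0.2,0],"delta_rot":[0,0,0],"fingers":-0.5},{"offset":[0,0,-0.5],"delta_rot":[0,0,0],"fingers":-0.5},{"offset":[0,0,-0.7],"delta_rot":[0,0,0],"fingers":-0.5},{"offset":[0,0,0],"delta_rot":[0,0,0],"fingers":-0.5},{"offset":[0,0,0],"delta_rot":[0,0,0],"fingers":0.5},{"offset":[0,0,0],"delta_rot":[0,0,0],"fingers":0.5},{"offset":[0,0,0],"delta_rot":[0,0,0],"fingers":0.5},{"offset":[0.3,0,1],"delta_rot":[0,0,0],"fingers":0.8},{"offset":[1,-0.3,1],"delta_rot":[0,0,0],"fingers":1},{"offset":[1,-0.3,1],"delta_rot":[0,0,0],"fingers":1},{"offset":[1,-0.3,1],"delta_rot":[0,0,0],"fingers":1},{"offset":[1,-0.3,1],"delta_rot":[0,0,0],"fingers":1}]'
python3 -m inch '[{"offset":[1,-0.3,1],"delta_rot":[0,0,0],"fingers":1},{"offset":[1,-0.3,1],"delta_rot":[0,0,0],"fingers":1},{"offset":[0,0,0],"delta_rot":[0,0,0],"fingers":1},{"offset":[0,0,0],"delta_rot":[0,0,0],"fingers":1}]'
cat > corks.py <<'E'
from h import *
import sys
s=observe();m=camera_model("wrist");I=grab_frame("wrist");print(s['position'].round(4),'yaw',np.round(((2*np.arctan2(s['tool_rot'][1],s['tool_rot'][0])+np.pi)%(2*np.pi))-np.pi,3))
n=sys.argv[1];np.savez(f'pics/{n}.npz',**m);cv2.imwrite(f'pics/{n}raw.png',I[:,:,::-1])
cv2.imwrite(f'pics/{n}.png',cv2.resize(I[:,:,::-1],(768,576),interpolation=cv2.INTER_CUBIC))
h=cv2.cvtColor(I,cv2.COLOR_RGB2HSV)
for c,a,mk in blobs(((h[...,0]>5)&(h[...,0]<22)&(h[...,1]>75)&(h[...,2]>60))[:235],300):
    print(np.array(c)*1.5,a,plane(c,m,.02)[:2].round(4))
E
python3 corks.py w8
```

```text
t: 32.75
position: [0.3784, 0.3993, 0.1217]
tool_rot: [-3.138, -0.153, -0.0]
force: [-0.0, 0.2, -0.1]
width: 0.518
finger_force: 30.0
t: 33.95
position: [0.4601, 0.3783, 0.1987]
tool_rot: [-3.137, -0.152, -0.001]
force: [-0.4, -0.8, -0.2]
width: 1.0
finger_force: 0.0
t: 34.35
position: [0.4986, 0.3666, 0.237]
tool_rot: [-3.138, -0.151, 0.001]
force: [-0.3, 0.6, -1.0]
width: 0.994
finger_force: 0.0
[0.4986 0.3666 0.237 ] yaw 0.096
[407.55 165.9 ] 1531 [0.5721 0.3554]
[415.65 296.1 ] 1732 [0.4672 0.3373]
```

```bash

python3 -m inch '[{"offset":[0.8,-0.1,0],"delta_rot":[0,0,0],"fingers":1},{"offset":[1,-0.1,-0.5],"delta_rot":[0,0,0],"fingers":1},{"offset":[1,-0.1,-0.8],"delta_rot":[0,0,0],"fingers":1},{"offset":[0.87,-0.2,-1],"delta_rot":[0,0,0],"fingers":1},{"offset":[0,0,-1],"delta_rot":[0,0,0],"fingers":1},{"offset":[0,0,-1],"delta_rot":[0,0,0],"fingers":1},{"offset":[0,0,-1],"delta_rot":[0,0,0],"fingers":1},{"offset":[0,0,-1],"delta_rot":[0,0,0],"fingers":1},{"offset":[0,0,-1],"delta_rot":[0,0,0],"fingers":1},{"offset":[0,0,-1],"delta_rot":[0,0,0],"fingers":1},{"offset":[0,0,-1],"delta_rot":[0,0,0],"fingers":1},{"offset":[0,0,-0.9],"delta_rot":[0,0,0],"fingers":1}]'
python3 -m inch '[{"offset":[0,0,-0.2],"delta_rot":[0,0,0],"fingers":1},{"offset":[0,0,0],"delta_rot":[0,0,0],"fingers":1},{"offset":[0,0,0],"delta_rot":[0,0,0],"fingers":-0.4},{"offset":[0,0,0],"delta_rot":[0,0,0],"fingers":-0.4},{"offset":[0,0,0],"delta_rot":[0,0,0],"fingers":-0.4},{"offset":[0,0,0],"delta_rot":[0,0,0],"fingers":-0.4},{"offset":[0,0,0],"delta_rot":[0,0,0],"fingers":-0.4},{"offset":[0,0,0],"delta_rot":[0,0,0],"fingers":-0.4},{"offset":[0,0,0],"delta_rot":[0,0,0],"fingers":-0.4},{"offset":[0,0,0.5],"delta_rot":[0,0,0],"fingers":-0.4},{"offset":[0,0,1],"delta_rot":[0,0,0],"fingers":-0.4},{"offset":[0,0,1],"delta_rot":[0,0,0],"fingers":-0.4}]'
```

```text
t: 35.6
position: [0.5695, 0.3575, 0.0307]
tool_rot: [3.137, 0.155, -0.007]
force: [0.8, 0.1, -0.3]
width: 0.999
finger_force: 0.0
t: 36.8
position: [0.5724, 0.3566, 0.0799]
tool_rot: [3.138, 0.152, -0.001]
force: [-0.1, 0.8, -0.6]
width: 0.571
finger_force: 29.9
```

```bash

python3 -m inch '[{"offset":[0,0,1],"delta_rot":[0,0,0],"fingers":-0.4},{"offset":[-0.4,0.2,1],"delta_rot":[0,0,0],"fingers":-0.4},{"offset":[-0.9,0.45,0.1],"delta_rot":[0,0,0],"fingers":-0.4},{"offset":[-0.9,0.45,0],"delta_rot":[0,0,0],"fingers":-0.4},{"offset":[-0.9,0.45,0],"delta_rot":[0,0,0],"fingers":-0.4},{"offset":[-0.9,0.45,0],"delta_rot":[0,0,0],"fingers":-0.4},{"offset":[-0.9,0.45,0],"delta_rot":[0,0,0],"fingers":-0.4},{"offset":[-0.8,0.4,0],"delta_rot":[0,0,0],"fingers":-0.4},{"offset":[0,0,-0.5],"delta_rot":[0,0,0],"fingers":-0.4},{"offset":[0,0,-0.7],"delta_rot":[0,0,0],"fingers":-0.4},{"offset":[0,0,0],"delta_rot":[0,0,0],"fingers":-0.4}]'
python3 -m inch '[{"offset":[0,0,0],"delta_rot":[0,0,0],"fingers":0.6},{"offset":[0,0,0],"delta_rot":[0,0,0],"fingers":0.6},{"offset":[0,0,0],"delta_rot":[0,0,0],"fingers":0.6},{"offset":[-0.3,-0.3,1],"delta_rot":[0,0,0],"fingers":0.7},{"offset":[-1,-1,1],"delta_rot":[0,0,0],"fingers":0.7},{"offset":[-1,-1,1],"delta_rot":[0,0,0],"fingers":0.7},{"offset":[-1,-1,1],"delta_rot":[0,0,0],"fingers":0.7},{"offset":[0,-1,1],"delta_rot":[0,0,0],"fingers":0.7},{"offset":[0,-1,1],"delta_rot":[0,0,0],"fingers":0.7},{"offset":[0,-1,1],"delta_rot":[0,0,0],"fingers":0.7},{"offset":[0,0,0],"delta_rot":[0,0,0],"fingers":0.7},{"offset":[0,0,0],"delta_rot":[0,0,0],"fingers":0.7}]'
python3 corks.py w9
```

```text
t: 37.9
position: [0.4584, 0.4114, 0.0945]
tool_rot: [3.134, 0.149, -0.005]
force: [0.3, -0.5, -0.5]
width: 0.579
finger_force: 29.9
t: 39.1
position: [0.3928, 0.2882, 0.2376]
tool_rot: [-3.136, -0.151, -0.002]
force: [-0.2, 0.2, -0.3]
width: 0.852
finger_force: 0.0
[0.3928 0.2882 0.2376] yaw 0.096
[329.85 154.35] 1949 [0.4699 0.3386]
[231.   163.35] 2060 [0.4563 0.4163]
[327.45 268.8 ] 1904 [0.3782 0.3345]
[250.35 268.65] 2265 [0.3723 0.3987]
```

View pics/w9.png

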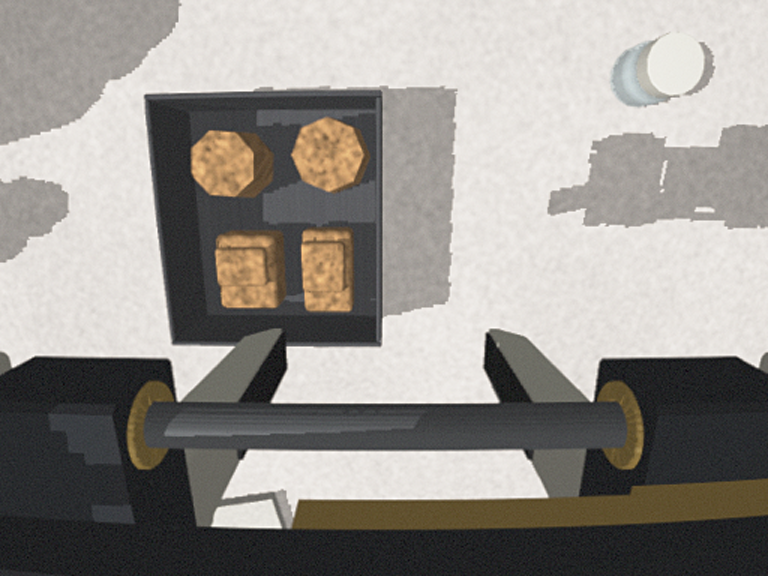

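All four pieces stand in the bin: bungs at (225,163) and (330,155), fragments at (245,270) and (327,270). The last fragment is on the other side of the bench.

```bash

python3 -m inch '[{"offset":[0.6,-0.5,0],"delta_rot":[0,0,0.06],"fingers":0.7},{"offset":[0.6,-1,0],"delta_rot":[0,0,0.06],"fingers":0.7},{"offset":[0.6,-1,0],"delta_rot":[0,0,0.06],"fingers":0.7},{"offset":[0.6,-1,0],"delta_rot":[0,0,0.06],"fingers":0.7},{"offset":[0.6,-1,0],"delta_rot":[0,0,0.06],"fingers":0.7},{"offset":[0.6,-1,0],"delta_rot":[0,0,0.06],"fingers":0.7},{"offset":[0.6,-1,0],"delta_rot":[0,0,0.06],"fingers":0.7},{"offset":[0.6,-1,0],"delta_rot":[0,0,0.06],"fingers":0.7},{"offset":[0,-1,0],"delta_rot":[0,0,0.06],"fingers":0.7},{"offset":[0,-1,0],"delta_rot":[0,0,0.06],"fingers":0.7},{"offset":[0,-1,0],"delta_rot":[0,0,0.06],"fingers":0.7},{"offset":[0,-1,0],"delta_rot":[0,0,0.06],"fingers":0.7}]'
python3 -m inch '[{"offset":[0,-1,0],"delta_rot":[0,0,0.06],"fingers":0.7},{"offset":[0,-1,0],"delta_rot":[0,0,0.06],"fingers":0.7},{"offset":[0,-1,0],"delta_rot":[0,0,0.06],"fingers":0.7},{"offset":[0,-1,0],"delta_rot":[0,0,0.06],"fingers":0.7},{"offset":[0,-1,0],"delta_rot":[0,0,0.06],"fingers":0.7},{"offset":[0,-1,0],"delta_rot":[0,0,0.06],"fingers":0.7},{"offset":[0,-1,0],"delta_rot":[0,0,0.06],"fingers":0.7},{"offset":[0,-1,0],"delta_rot":[0,0,0.06],"fingers":0.7},{"offset":[0,-1,0],"delta_rot":[0,0,0.06],"fingers":0.7},{"offset":[0,-1,0],"delta_rot":[0,0,0.06],"fingers":0.7},{"offset":[0,-1,0],"delta_rot":[0,0,0.06],"fingers":0.7},{"offset":[0,-0.5,0],"delta_rot":[0,0,0],"fingers":0.7}]'
python3 -m inch '[{"offset":[0,0,0],"delta_rot":[0,0,0],"fingers":0.7},{"offset":[0,0,0],"delta_rot":[0,0,0],"fingers":0.7}]'
python3 corks.py w10
```

```text
t: 40.35
position: [0.4885, 0.0584, 0.2357]
tool_rot: [-3.124, -0.325, 0.004]
force: [0.4, 0.2, -0.1]
width: 0.848
finger_force: 0.0
t: 41.55
position: [0.4888, -0.1731, 0.2358]
tool_rot: [-3.105, -0.474, 0.003]
force: [-0.0, -0.5, -0.1]
width: 0.85
finger_force: 0.0
t: 41.75
position: [0.4889, -0.1708, 0.2365]
tool_rot: [-3.103, -0.477, 0.001]
force: [-0.3, 0.1, 0.0]
width: 0.85
finger_force: 0.0
[ 0.4889 -0.1708  0.2365] yaw 0.305
[594.6  12.3] 1027 [ 0.7135 -0.2645]
[466.8 164.1] 2168 [ 0.5784 -0.21  ]
[571.95 333.9 ] 934 [ 0.4726 -0.3464]
```

View pics/w10.png

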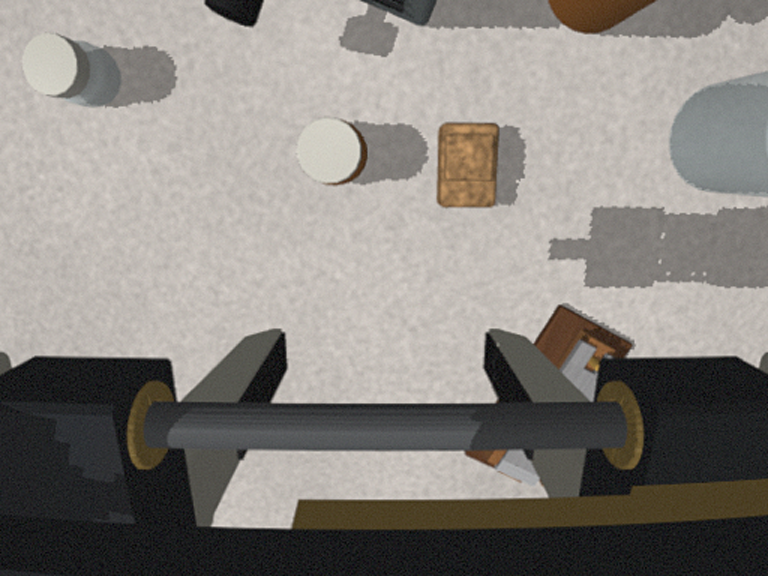

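The fragment's corners are (440,123), (498,123), (496,207) and (438,205), so it is aligned with the tool. The amber jar's lid is at (330,150), and a clear bottle stands to the right with its edge at x=670.

```bash
python3 - <<'E'
from h import *
m=dict(np.load('pics/w10.npz'));f=lambda p,z:plane(np.array(p)/1.5,m,z)[:2].round(4)
F=f((468,165),.032);print('frag',F, f((468,165),.025));yaw=.305;ey=np.array([-np.sin(yaw),np.cos(yaw)])
for z in(0,.05,.1,.15): print(z,'bottle left edge',f((670,140),z),'across',((f((670,140),z)-F)@ey).round(3))
print('jar lid right',f((367,150),.06),((f((367,150),.06)-F)@ey).round(3))
M=camera_model('scene');k=1.5625;S=camera_model('side')
print('bottle base scene',plane(np.array((190,385))/k,M,0),'side',plane(np.array((468,212))/k,S,0))
E
```

```text
frag [ 0.5773 -0.2091] [ 0.5777 -0.2103]
0 bottle left edge [ 0.6525 -0.3703] across -0.176
0.05 bottle left edge [ 0.6398 -0.3414] across -0.145
0.1 bottle left edge [ 0.627  -0.3125] across -0.114
0.15 bottle left edge [ 0.6143 -0.2837] across -0.082
jar lid right [ 0.564  -0.1343] 0.075
bottle base scene [ 0.68219344 -0.40879707  0.        ] side [ 0.66917966 -0.42742107  0.        ]
```

```bash

python3 -m inch '[{"offset":[0.75,-0.3,0],"delta_rot":[0,0,0],"fingers":0.5},{"offset":[1,-0.4,-0.5],"delta_rot":[0,0,0],"fingers":0.5},{"offset":[1,-0.4,-0.8],"delta_rot":[0,0,0],"fingers":0.5},{"offset":[1,-0.4,-1],"delta_rot":[0,0,0],"fingers":0.5},{"offset":[0.7,-0.43,-1],"delta_rot":[0,0,0],"fingers":0.5},{"offset":[0,0,-1],"delta_rot":[0,0,0],"fingers":0.5},{"offset":[0,0,-1],"delta_rot":[0,0,0],"fingers":0.5},{"offset":[0,0,-1],"delta_rot":[0,0,0],"fingers":0.5},{"offset":[0,0,-1],"delta_rot":[0,0,0],"fingers":0.5},{"offset":[0,0,-1],"delta_rot":[0,0,0],"fingers":0.5},{"offset":[0,0,-1],"delta_rot":[0,0,0],"fingers":0.5},{"offset":[0,0,-0.8],"delta_rot":[0,0,0],"fingers":0.5}]'
python3 -m inch '[{"offset":[0,0,-0.3],"delta_rot":[0,0,0],"fingers":0.5},{"offset":[0,0,0],"delta_rot":[0,0,0],"fingers":0.5},{"offset":[0,0,0],"delta_rot":[0,0,0],"fingers":-0.5},{"offset":[0,0,0],"delta_rot":[0,0,0],"fingers":-0.5},{"offset":[0,0,0],"delta_rot":[0,0,0],"fingers":-0.5},{"offset":[0,0,0],"delta_rot":[0,0,0],"fingers":-0.5},{"offset":[0,0,0],"delta_rot":[0,0,0],"fingers":-0.5},{"offset":[0,0,0],"delta_rot":[0,0,0],"fingers":-0.5},{"offset":[0,0,0],"delta_rot":[0,0,0],"fingers":-0.5},{"offset":[0,0,0.5],"delta_rot":[0,0,0],"fingers":-0.5},{"offset":[0,0,1],"delta_rot":[0,0,0],"fingers":-0.5},{"offset":[-0.5,0,1],"delta_rot":[0,0,0],"fingers":-0.5}]'
```

```text
t: 43.0
position: [0.5778, -0.2087, 0.034]
tool_rot: [-3.103, -0.478, 0.001]
force: [-1.0, 0.6, 0.3]
width: 0.753
finger_force: 0.0
t: 44.2
position: [0.5683, -0.2104, 0.0795]
tool_rot: [-3.105, -0.477, -0.001]
force: [0.2, 0.1, -0.4]
width: 0.472
finger_force: 30.0
```

```bash

python3 -m inch '[{"offset":[-1,0,1],"delta_rot":[0,0,-0.05],"fingers":-0.5},{"offset":[-1,0.3,1],"delta_rot":[0,0,-0.05],"fingers":-0.5},{"offset":[-1,0.7,1],"delta_rot":[0,0,-0.05],"fingers":-0.5},{"offset":[-1,1,0.5],"delta_rot":[0,0,-0.05],"fingers":-0.5},{"offset":[-1,1,0],"delta_rot":[0,0,-0.05],"fingers":-0.5},{"offset":[0,1,0],"delta_rot":[0,0,-0.05],"fingers":-0.5},{"offset":[0,1,0],"delta_rot":[0,0,-0.05],"fingers":-0.5},{"offset":[0,1,0],"delta_rot":[0,0,-0.05],"fingers":-0.5},{"offset":[0,1,0],"delta_rot":[0,0,-0.05],"fingers":-0.5},{"offset":[0,1,0],"delta_rot":[0,0,-0.05],"fingers":-0.5},{"offset":[0,1,0],"delta_rot":[0,0,-0.05],"fingers":-0.5},{"offset":[0,1,0],"delta_rot":[0,0,-0.05],"fingers":-0.5}]'
python3 -m inch '[{"offset":[0,1,0],"delta_rot":[0,0,-0.05],"fingers":-0.5},{"offset":[0,1,0],"delta_rot":[0,0,-0.05],"fingers":-0.5},{"offset":[0,1,0],"delta_rot":[0,0,-0.05],"fingers":-0.5},{"offset":[0,1,0],"delta_rot":[0,0,-0.05],"fingers":-0.5},{"offset":[0,1,0],"delta_rot":[0,0,-0.05],"fingers":-0.5},{"offset":[0,1,0],"delta_rot":[0,0,-0.05],"fingers":-0.5},{"offset":[0,1,0],"delta_rot":[0,0,-0.05],"fingers":-0.5},{"offset":[-0.2,1,0],"delta_rot":[0,0,-0.05],"fingers":-0.5},{"offset":[-0.3,1,0],"delta_rot":[0,0,-0.05],"fingers":-0.5},{"offset":[-0.3,1,0],"delta_rot":[0,0,-0.05],"fingers":-0.5},{"offset":[-0.3,1,0],"delta_rot":[0,0,-0.05],"fingers":-0.5},{"offset":[-0.3,1,0],"delta_rot":[0,0,-0.05],"fingers":-0.5}]'
python3 -m inch '[{"offset":[-0.4,1,0],"delta_rot":[0,0,-0.05],"fingers":-0.5},{"offset":[-0.4,1,0],"delta_rot":[0,0,-0.05],"fingers":-0.5},{"offset":[-0.4,1,0],"delta_rot":[0,0,-0.05],"fingers":-0.5},{"offset":[-0.4,1,0],"delta_rot":[0,0,0],"fingers":-0.5},{"offset":[-0.4,0.9,0],"delta_rot":[0,0,0],"fingers":-0.5},{"offset":[-0.2,0,0],"delta_rot":[0,0,0],"fingers":-0.5},{"offset":[0,0,0],"delta_rot":[0,0,0],"fingers":-0.5},{"offset":[0,0,0],"delta_rot":[0,0,0],"fingers":-0.5}]'
```

```text
t: 45.4
position: [0.4674, -0.0101, 0.1495]
tool_rot: [-3.124, -0.334, 0.0]
force: [1.0, 0.2, 0.6]
width: 0.472
finger_force: 30.0
t: 46.6
position: [0.4391, 0.2299, 0.1494]
tool_rot: [-3.136, -0.194, 0.0]
force: [0.5, 0.6, 0.4]
width: 0.472
finger_force: 30.0
t: 47.4
position: [0.3961, 0.3256, 0.1493]
tool_rot: [3.137, 0.156, 0.0]
force: [0.3, 0.7, -0.3]
width: 0.473
finger_force: 30.0
```

```bash

python3 -m inch '[{"offset":[0,1,0],"delta_rot":[0,0,0],"fingers":-0.5},{"offset":[0,1,-0.5],"delta_rot":[0,0,0],"fingers":-0.5},{"offset":[0,0.05,-1],"delta_rot":[0,0,0],"fingers":-0.5},{"offset":[0,0,-1],"delta_rot":[0,0,0],"fingers":-0.5},{"offset":[0,0,-0.6],"delta_rot":[0,0,0],"fingers":-0.5},{"offset":[0,0,0],"delta_rot":[0,0,0],"fingers":-0.5},{"offset":[0,0,0],"delta_rot":[0,0,0],"fingers":-0.5}]'
python3 -m inch '[{"offset":[0,0,0],"delta_rot":[0,0,0],"fingers":0.3},{"offset":[0,0,0],"delta_rot":[0,0,0],"fingers":0.3},{"offset":[0,0,0],"delta_rot":[0,0,0],"fingers":0.3},{"offset":[0,0,0],"delta_rot":[0,0,0],"fingers":0.3},{"offset":[0,0,0.6],"delta_rot":[0,0,0],"fingers":0.3},{"offset":[0,0,1],"delta_rot":[0,0,0],"fingers":0.3},{"offset":[0,0,1],"delta_rot":[0,0,0],"fingers":0.3},{"offset":[0,-0.5,1],"delta_rot":[0,0,0],"fingers":0.3},{"offset":[0,-1,1],"delta_rot":[0,0,0],"fingers":0.3},{"offset":[0,-1,1],"delta_rot":[0,0,0],"fingers":0.3},{"offset":[0,-1,1],"delta_rot":[0,0,0],"fingers":0.3},{"offset":[0,-1,1],"delta_rot":[0,0,0],"fingers":0.3}]'
python3 -m inch '[{"offset":[0,0,0],"delta_rot":[0,0,0],"fingers":0.2},{"offset":[0,0,0],"delta_rot":[0,0,0],"fingers":0.2}]'
python3 corks.py w11; python3 - <<'E'
from h import *
cv2.imwrite('pics/s11.png',cv2.resize(grab_frame('scene')[90:240,100:400,::-1],None,fx=2.6,fy=2.6,interpolation=cv2.INTER_CUBIC))
a=cv2.resize(cv2.imread('pics/w11raw.png'),(390,292));b=cv2.imread('pics/s11.png');c=np.zeros((b.shape[0]+292-100,780,3),np.uint8)
c=np.zeros((600,780,3),np.uint8);c[:b.shape[0],:b.shape[1]]=b;c[390:,:281]=cv2.resize(cv2.imread('pics/w11raw.png'),(281,210));cv2.imwrite('pics/m11.png',c)
E
```

```text
t: 48.1
position: [0.3964, 0.3676, 0.0876]
tool_rot: [-3.138, -0.157, -0.001]
force: [-0.5, 0.7, 0.4]
width: 0.472
finger_force: 30.0
t: 49.3
position: [0.3955, 0.2772, 0.241]
tool_rot: [-3.137, -0.159, -0.001]
force: [0.1, -0.2, 0.2]
width: 0.649
finger_force: 0.0
t: 49.5
position: [0.3956, 0.2786, 0.2398]
tool_rot: [-3.136, -0.158, -0.002]
force: [-0.6, 0.5, -0.7]
width: 0.602
finger_force: 0.0
[0.3956 0.2786 0.2398] yaw 0.101
[320.25 154.35] 1953 [0.4717 0.3373]
[259.05 229.8 ] 8034 [0.4073 0.3834]
```

View pics/m11.png

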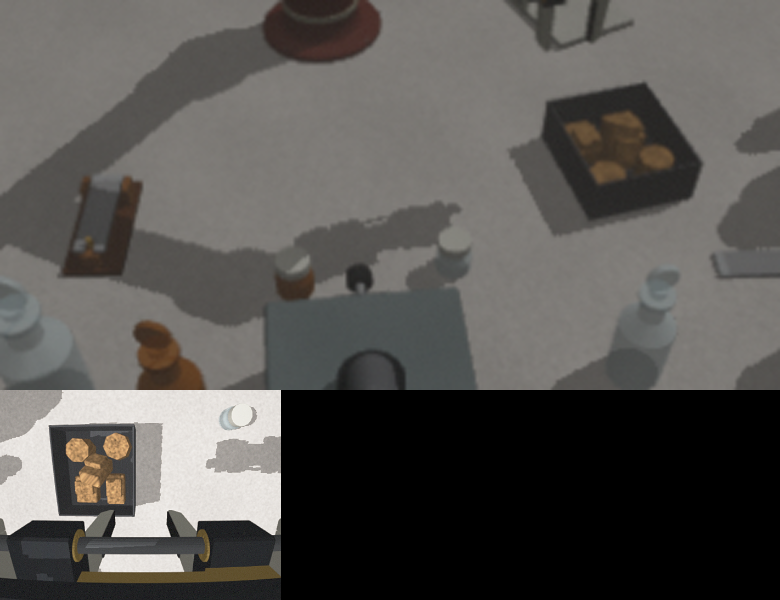

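All five corks are in the bin, the blade lies in the holder, and the knob is out (at (358,277)). Next I push the knob home.

```bash

python3 -m inch '[{"offset":[0.717,-0.977,0],"delta_rot":[0,0,-0.077],"fingers":0.2},{"offset":[0.717,-0.977,0],"delta_rot":[0,0,-0.077],"fingers":0.2},{"offset":[0.717,-0.977,0],"delta_rot":[0,0,-0.077],"fingers":0.2},{"offset":[0.717,-0.977,0],"delta_rot":[0,0,-0.077],"fingers":0.2},{"offset":[0.717,-0.977,0],"delta_rot":[0,0,-0.077],"fingers":0.2},{"offset":[0.717,-0.977,0],"delta_rot":[0,0,-0.077],"fingers":0.2},{"offset":[0.717,-0.977,0],"delta_rot":[0,0,-0.077],"fingers":0.2},{"offset":[0.717,-0.977,0],"delta_rot":[0,0,-0.077],"fingers":0.2},{"offset":[0.717,-0.977,0],"delta_rot":[0,0,-0.077],"fingers":0.2},{"offset":[0.717,-0.977,0],"delta_rot":[0,0,-0.077],"fingers":0.2},{"offset":[0.717,-0.977,0],"delta_rot":[0,0,-0.077],"fingers":0.2},{"offset":[0.717,-0.977,0],"delta_rot":[0,0,-0.077],"fingers":0.2}]'
python3 -m inch '[{"offset":[0.717,-0.977,0],"delta_rot":[0,0,-0.077],"fingers":0.2},{"offset":[0.717,-0.977,0],"delta_rot":[0,0,-0.077],"fingers":0.2},{"offset":[0.717,-0.977,0],"delta_rot":[0,0,-0.077],"fingers":0.2},{"offset":[0.717,-0.977,0],"delta_rot":[0,0,-0.077],"fingers":0.2},{"offset":[0,0,0],"delta_rot":[0,0,0],"fingers":0.2},{"offset":[0,0,0],"delta_rot":[0,0,0],"fingers":0.2}]'
```

```text
t: 50.8
position: [0.568, 0.0444, 0.2376]
tool_rot: [-3.141, 0.056, 0.004]
force: [0.3, -0.5, 0.1]
width: 0.6
finger_force: 0.0
t: 51.4
position: [0.6247, -0.0333, 0.2376]
tool_rot: [-3.138, 0.13, 0.005]
force: [-1.0, 1.2, -0.7]
width: 0.6
finger_force: 0.0
```

```bash

python3 -m inch '[{"offset":[0,0,-0.5],"delta_rot":[0,0,0],"fingers":0.2},{"offset":[0,0,-1],"delta_rot":[0,0,0],"fingers":0.2},{"offset":[0,0,-1],"delta_rot":[0,0,0],"fingers":0.2},{"offset":[0,0,-1],"delta_rot":[0,0,0],"fingers":0.2},{"offset":[0,0,-1],"delta_rot":[0,0,0],"fingers":0.2},{"offset":[0,0,-1],"delta_rot":[0,0,0],"fingers":0.2},{"offset":[0,0,-1],"delta_rot":[0,0,0],"fingers":0.2},{"offset":[0,0,-0.6],"delta_rot":[0,0,0],"fingers":0.2},{"offset":[0,0,-0.3],"delta_rot":[0,0,0],"fingers":0.2},{"offset":[0,0,0],"delta_rot":[0,0,0],"fingers":0.2}]'
python3 -m inch '[{"offset":[0,0,0],"delta_rot":[0,0,0],"fingers":-0.6},{"offset":[0,0,0],"delta_rot":[0,0,0],"fingers":-0.6},{"offset":[0,0,0],"delta_rot":[0,0,0],"fingers":-0.6},{"offset":[0,0,0],"delta_rot":[0,0,0],"fingers":-0.6},{"offset":[0,0,0],"delta_rot":[0,0,0],"fingers":-0.6},{"offset":[0,0,0],"delta_rot":[0,0,0],"fingers":-0.6},{"offset":[0,0,0],"delta_rot":[0,0,0],"fingers":-0.6}]'
python3 -m inch '[{"offset":[0.2,-0.0166,0],"delta_rot":[0,0,0],"fingers":-0.6},{"offset":[0.2,-0.0166,0],"delta_rot":[0,0,0],"fingers":-0.6},{"offset":[0.2,-0.0166,0],"delta_rot":[0,0,0],"fingers":-0.6},{"offset":[0.2,-0.0166,0],"delta_rot":[0,0,0],"fingers":-0.6},{"offset":[0.2,-0.0166,0],"delta_rot":[0,0,0],"fingers":-0.6},{"offset":[0.2,-0.0166,0],"delta_rot":[0,0,0],"fingers":-0.6},{"offset":[0.15,-0.0166,0],"delta_rot":[0,0,0],"fingers":-0.6},{"offset":[0,0,0],"delta_rot":[0,0,0],"fingers":-0.6},{"offset":[0,0,0],"delta_rot":[0,0,0],"fingers":-0.6}]'
```

```text
t: 52.4
position: [0.6245, -0.0337, 0.0905]
tool_rot: [-3.138, 0.13, 0.002]
force: [-0.5, -0.6, 0.0]
width: 0.6
finger_force: 0.0
t: 53.1
position: [0.6256, -0.0333, 0.0919]
tool_rot: [-3.137, 0.13, -0.002]
force: [-0.2, 4.3, 4.9]
width: 0.336
finger_force: 30.0
t: 54.0
position: [0.6506, -0.0354, 0.0919]
tool_rot: [-3.136, 0.13, 0.006]
force: [-3.8, 5.6, 9.8]
width: 0.338
finger_force: 30.0
```

```bash

python3 -m inch '[{"offset":[0,0,0],"delta_rot":[0,0,0],"fingers":0.3},{"offset":[0,0,0],"delta_rot":[0,0,0],"fingers":0.3},{"offset":[0,0,0],"delta_rot":[0,0,0],"fingers":0.3},{"offset":[0,0,0.5],"delta_rot":[0,0,0],"fingers":0.3},{"offset":[0,0,1],"delta_rot":[0,0,0],"fingers":0.3},{"offset":[0,0,1],"delta_rot":[0,0,0],"fingers":0.3},{"offset":[0,0,1],"delta_rot":[0,0,0],"fingers":0.3},{"offset":[-0.5,0,1],"delta_rot":[0,0,0],"fingers":0.3},{"offset":[-1,0,1],"delta_rot":[0,0,0],"fingers":0.3},{"offset":[-1,0,1],"delta_rot":[0,0,0],"fingers":0.3},{"offset":[-1,0,1],"delta_rot":[0,0,0],"fingers":0.3},{"offset":[-1,0,1],"delta_rot":[0,0,0],"fingers":0.3}]'
python3 -m inch '[{"offset":[-1,0,0.3],"delta_rot":[0,0,0],"fingers":0.3},{"offset":[-1,0,0],"delta_rot":[0,0,0],"fingers":0.3},{"offset":[0,0,0],"delta_rot":[0,0,0],"fingers":0.3},{"offset":[0,0,0],"delta_rot":[0,0,0],"fingers":0.3},{"offset":[0,0,0],"delta_rot":[0,0,0],"fingers":0.3}]'
python3 - <<'E'
from h import *
a=cv2.resize(grab_frame('scene')[90:240,100:400,::-1],(600,300),interpolation=cv2.INTER_CUBIC);m=camera_model('wrist');b=cv2.resize(grab_frame('wrist')[:230,:,::-1],(600,270));np.savez('pics/w12.npz',**m)
cv2.imwrite('pics/f.png',np.vstack([cv2.convertScaleAbs(a,alpha=1.5),b]))
E
```

```text
t: 55.2
position: [0.5611, -0.0377, 0.2625]
tool_rot: [3.138, -0.133, 0.001]
force: [-0.2, -0.5, -0.2]
width: 0.651
finger_force: 0.0
t: 55.7
position: [0.5229, -0.0369, 0.2673]
tool_rot: [3.138, -0.131, 0.001]
force: [0.7, 0.3, -0.4]
width: 0.651
finger_force: 0.0
```

View pics/f.png

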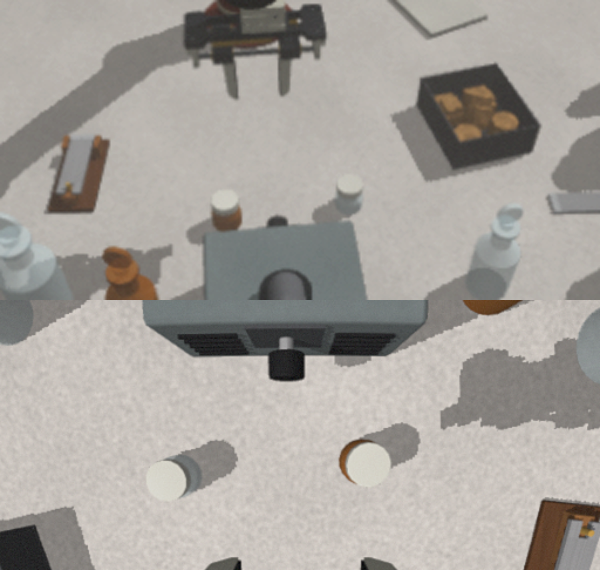

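The corks are in the bin, the blade is in the holder, and the jars are where they were. The knob's head front is at (287,378); I check its travel and then hand in.

```bash
python3 - <<'E'
from h import *
m=dict(np.load('pics/w12.npz'));p=plane((287*512/600,79*230/270),m,.09);print('knob front',p,'expect home .639, out .614')
if p[0]>.63: print(sign_off())
E
```

```text
knob front [ 0.63871354 -0.035357    0.09      ] expect home .639, out .614
the job is handed in; nothing more can be done
None
```

The job is handed in: I pulled the knob out to its detent, put all five corks in the bin, laid the blade in its holder with the notch over the pin, and then pushed the knob fully home. The last pictures show the bottles and jars in view still standing where they were.

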